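Seat a finial in the sprung riveting jig and hold it there

TASK

Tip the lid of the green tin up by its wooden tab, with its opposite edge still resting on the tin, then lift it off and lay it flat on the bench, tab upwards. Take the steel finial out of the tin, put its tenon into the bore of the riveting jig and push it straight down against the sprung ejector until its collar bears on the bright stop plate. Finish while still gripping it and pressing it home against the spring, firmly but without forcing it, and leave the hammer, mug and jar where they are.

Things in the scene. Friction and masses are not known exactly. Their poses are not given: they have to be found in the camera images.
- tin: green square tin fixed to the bench, 130 x 130 mm outside, walls 4 mm, 102 mm high. Origin at the centre of its underside, z up, x and y along its sides; the lid's tab is on its -x side. Inside is a light wooden rack, top 38 mm above the bench, with one central hole in which the finial stands upright
- lid_mid (a point): centre of the lid's plate: green steel, 138 x 138 x 4 mm, overhanging the tin by 4 mm all round. z up out of the plate, -x towards the tab. Shut, the plate lies on the rim, its top 106 mm above the bench; lying flat on the bench this point is 6 mm high
- lid_tab (a point): grip point of the light wooden tab that stands upright on the lid: 26 mm long along the lid's x, 10 mm thick along y, 34 mm high; its middle is 50 mm from the lid's middle on the -x side. This point is in the middle of its thickness, 20 mm above the plate's top: 126 mm above the bench with the lid shut, 28 mm with the lid flat on the bench
- finial_grip (a point): grip point of the loose steel finial, on its axis in the middle of its round body (26 mm diameter, 48 mm high, domed top). 24 mm above the top of the dark collar, 32 mm above the collar's underside, 62 mm above the tenon's tip, 24 mm below the top. z up along the axis. In the tin the collar rests on the rack and this point is 70 mm above the bench
- finial: the same finial, about 300 g, origin at the tip of its tenon, z up along its axis: tenon 18 mm diameter, 30 mm long, with tapered tip; above it the dark collar, 44 mm diameter, 8 mm thick; then the body
- jig_mouth (a point): centre of the bore's mouth, level with the top of the bright stop plate of the riveting jig, 52 mm above the bench: a dark 76 mm square block fixed on a 116 mm square blue foot, bright 70 mm square plate on top. Bore vertical, 22 mm diameter, 3 mm chamfer. z up. With the collar home on the plate, finial_grip is 32 mm above this point
- stop_plate: the bright 70 x 70 x 12 mm stop plate on the jig, the hard stop for the collar; origin at the centre of its underside, 12 mm below the mouth
- ejector (a joint): depth of the brass sprung ejector in the bore, m: 0 at rest, when its top is 12 mm below the mouth; 0.018 when the tenon has pushed it so far that the collar meets the stop plate. The spring pushes up with about 5 N at rest and 13 N at 0.018, and lifts the finial again when let go
- lid: the same lid, about 160 g; origin 6 mm below lid_mid, under the 112 x 112 x 4 mm step on its underside that sits loosely inside the tin's rim (5 mm play each side)
- hammer_mid (a point): hammer with wooden handle, 260 mm long, lying at the far edge of the work; point near the middle of its length. Leave alone
- mug_mid (a point): blue mug, 76 mm diameter, 90 mm high; point half-way up. Leave alone
- wax_jar_mid (a point): amber glass wax jar with dark cap, 66 mm diameter, 75 mm high; point half-way up. Leave alone
Mind the look-alikes: they are no part of the job. There is more than one size of the tin; the job needs the smallest. There is more than one size of the lid; the job needs the larger.

How it is judged (in metres and radians):
On the way, in this order (a step that is already met when the one before it is completed fails the run):
1. the lid is tipped up by more than 0.15 rad while an edge still rests on the tin (angle between lid's own z axis and vertical above 0.15 rad and contact force between lid and tin above 0.05 N and contact force between lid and the fingers above 0.3 N), for 0.1 s.
2. the lid lies flat on the bench, tab up, let go (height (world z) of lid_mid below 0.012 m and angle between lid's own z axis and vertical below 0.08 rad and contact force between lid and the fingers below 0.05 N and linear speed of lid below 0.03 m/s), for 0.2 s.
3. the finial is lifted out of the tin by the gripper (height (world z) of finial_grip above 0.135 m and contact force between finial and the fingers above 1 N), for 0.1 s.
At the end, for the whole second after the job is handed in: For the whole last second the gripper holds the finial upright (within 0.06 rad) and on the bore's axis (grip point within 6 mm), its collar pressed on the stop plate with 1.5 to 40 N and the ejector pushed in at least 16.5 mm, all at rest; the lid lies flat on the bench, tab up (value of joint ejector above 0.0165 m and contact force between finial and stop_plate between 1.5 and 40 N and horizontal distance between finial_grip and jig_mouth below 0.006 m and z of finial_grip in the frame of jig_mouth below 0.034 m and angle between finial's own z axis and vertical below 0.06 rad and linear speed of finial below 0.02 m/s and contact force between finial and the fingers above 3 N and height (world z) of lid_mid below 0.012 m and angle between lid's own z axis and vertical below 0.08 rad and linear speed of lid below 0.03 m/s); the arm keeps its last pose, push and grip.
It fails at once if hammer, mug or jar moved more than 25 mm (distance of any of hammer_mid, mug_mid, wax_jar_mid from where it was at the start of the episode above 0.025 m).
It fails at once if the lid is dropped: falling freely faster than 0.7 m/s (contact force between lid and anything else below 0.01 N and linear speed of lid above 0.7 m/s).
It fails at once if the finial is forced into the stop with more than 80 N (contact force between finial and stop_plate above 80 N).
It also fails if it takes over 66 s, if anything falls off the work surface, if the arm or the gripper's body presses on something with over 40 N, if the wrist force passes 120 N, or if a joint passes its speed limit or range.

ROBOT

A 6-joint arm with a two-finger parallel gripper is mounted at the origin on the work surface. World frame = base frame: x ahead of the robot, y to its left, z up, the work surface at z = 0. Lengths are in m, angles in degrees, forces in N, time in s.
With the tool pointing down it reaches from about 0.4 to 0.825 m from the base axis. Payload 7 kg.
Tool frame: the origin (TCP) lies at the very end of the fingers, on their centre line; the grasp point (between the pads) lies 19 mm behind it; z points along the fingers, y is the direction in which the jaws open and shut (so a half turn about z gives the same grasp; the last joint's range is limited). The gripper opens to 88 mm and grips with 3 to 60 N. Pads are 19 mm wide; open, the fingers measure 130 mm over their backs; the gripper's body (78 mm by 193 mm) begins 47 mm behind the grasp point.
Start: joints at [90.705, 20.546, 0.682, 0, -70.136, -16.507], TCP at [0.184, 0.649, 0.198] pointing down, gripper open.
Joint ranges: [-176.03, 176.03], [-82.01, 121.73], [-58.28, 71.71], [-173.87, 95.51], [-174.79, -0.11], [-173.66, 173.66]. Speed limits (degrees/s): [136.94, 136.94, 172.46, 180, 180, 180].

INTERFACE

Orientations are given as [roll, pitch, yaw] about the fixed x, y, z axes, in that order (R = Rz(yaw) Ry(pitch) Rx(roll)).
In Python, from plant import ctrl gives the robot as it stands.
- The arm moves only by the tool move_arm, never from a script. Its argument "increments" is a list of rows, each a list of 2 entries, a list of its own where there are three numbers: the shift along the world's x, y, z in mm, then the turn about the world's z in rad. A call has exactly 8 rows; each row shifts and turns the pose as measured when the row begins; what a row does not reach is not made up. A row lasts 1/10 s, in which the tool goes at most 50 mm and 8.59 degrees, less where a joint would pass 70% of its speed; a pose out of reach is approached as far as the arm can. A call with a gripper value outside its range is refused whole. "jaw" is the gripper command: -1 is shut, 1 is fully open, values between are in proportion, set as the call begins (left out, the last holds). The fingers move at their own pace and stop on an object; the grip force is fixed at half the most. Time passes only in rows, so rows that do not move let the fingers close, or fill a call up. It gives the time, the measured TCP pose, the force and the opening at its end, in the units of the state.
- ctrl.get_obs(): the state, without advancing time (a new reading comes with each control period).
- ctrl.snapshot(name): name is "side" or "top"; returns a dict with "color" (480x640x3 uint8, red, green, blue), "fx", "fy", "cx", "cy" (pixels), "R" (3x3) and "t" (3): a world point X has camera coordinates R X + t. Camera axes: x right, y down, z forward; pixel columns grow to the right and rows downward; lengths in m; the calibration is good to about 2 mm. A picture is of the moment at which its call begins. There is no depth.
- ctrl.close_job(): hands the job in, once; it reports no verdict.
The state is a dict: "clock": time; "joint_pos": joint angles; "qvel": joint speeds; "tau": joint torques, N m; "tool_pos": TCP position; "orientation": TCP orientation; "force": force on the tool from outside, world axes, zero at the start; "moment": the same for the moment, N m; "opening": finger opening in m.
Only numpy, scipy, OpenCV 4.12 (cv2) and the standard library are available. Lean on these libraries where they do the work, as an engineer would, in place of code of your own. Each camera call takes 0.05 s, during which the arm holds its last target.

## Working session

There is one attempt and no reset: what is moved stays moved. The work goes in short steps, Python scripts to look and compute and a tool call to move; the robot and the scene stay as the last step left them, time stands still between calls to the robot, and variables do not carry over. Pictures are saved under pics/ and viewed, and the job is handed in when it is done.

Besides the shell and the picture viewer there is one more tool, called after ">>>" by a JSON object that holds its "method" and its "body", one argument or row to a line. move_arm: Moves the arm, as the interface text tells. Its arguments: {"type":"object","properties":{"increments":{"type":"array","items":{"type":"array"}},"jaw":{"type":"number"}},"required":["increments"]}

```bash
ls; mkdir -p pics
python3 - <<'E'
from plant import ctrl
import cv2
o=ctrl.get_obs(); print(o)
for n in ("side","top"):
    s=ctrl.snapshot(n); cv2.imwrite(f"pics/{n}0.png",s["color"][:,:,::-1]); print(n,s["fx"],s["fy"],s["cx"],s["cy"],s["R"],s["t"])
E
```

```text
pics
{'clock': 0.0, 'joint_pos': array([ 9.07051722e+01,  2.05923961e+01,  6.33677735e-01, -1.89208918e-02,
       -7.01373345e+01, -1.65063599e+01]), 'qvel': array([ 0.03383214,  0.02233307,  0.06417979, -0.00019714, -0.03630258,
       -0.11163191]), 'tau': array([ 2.00795825e-03, -5.82716060e+01,  2.93054152e+01,  6.99746087e+00,
        6.78650526e-03, -1.59403389e-04]), 'tool_pos': array([0.18370077, 0.64895568, 0.19711494]), 'orientation': array([ 1.79902852e+02, -1.02394174e-02, -1.58076227e+01]), 'force': array([-0.31487922,  0.0749207 ,  0.50518582]), 'moment': array([-0.02888665, -0.06915016, -0.03074743]), 'opening': 0.08787192246524635}
side 554.8046161641455 554.8046161641455 324.1486366249309 240.53976448376028 [[ 9.56806989e-01 -2.90722342e-01 -9.51910727e-04]
 [-2.28476995e-01 -7.49916274e-01 -6.20825133e-01]
 [ 1.79773883e-01  5.94227315e-01 -7.83948499e-01]] [-0.52942165  0.19168459  1.24925085]
top 515.0950291517956 515.0950291517956 322.9617436426648 236.26293094100282 [[-0.00989439 -0.99994764  0.00260996]
 [-0.9881929   0.00937892 -0.15292752]
 [ 0.15289503 -0.00409226 -0.98823396]] [-0.00854409  0.54749955  1.21937911]
```

View pics/side0.png

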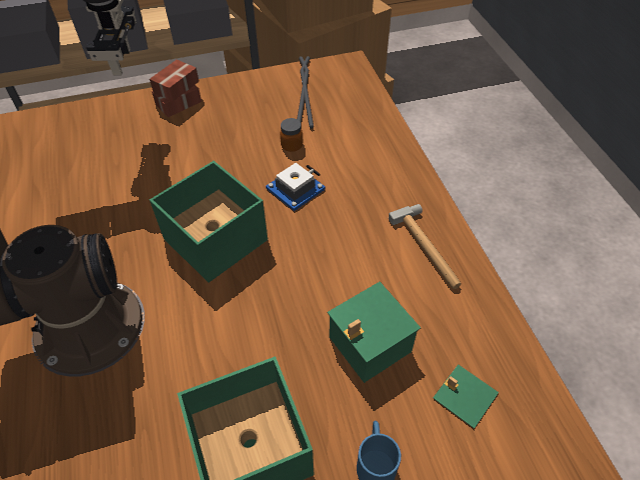

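View pics/top0.png

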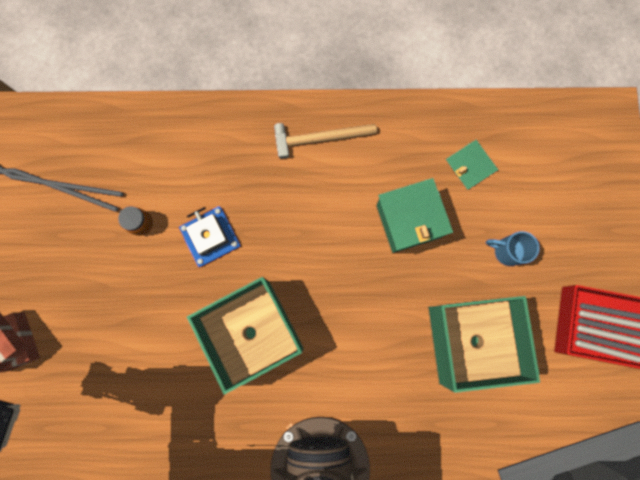

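The side view shows the shut tin with its tab at (355,330), the jig at (295,180), the jar (291,135), the hammer and the mug. The top view shows the lid around (415,215) with the tab at (423,233), the jig at (207,234), the mug at (517,248) and the jar at (135,220). I'll measure these next.

```bash
cat > h.py <<'E'
import numpy as np, cv2
def ray(s,uv):
    R,t=np.array(s["R"]),np.array(s["t"])
    d=R.T@np.array([(uv[0]-s["cx"])/s["fx"],(uv[1]-s["cy"])/s["fy"],1.]); return -R.T@t,d
def plane(s,uv,z):
    c,d=ray(s,uv); return c+d*(z-c[2])/d[2]
def proj(s,X):
    p=s["R"]@np.array(X)+s["t"]; return np.array([s["fx"]*p[0]/p[2]+s["cx"],s["fy"]*p[1]/p[2]+s["cy"]])
def tri(s1,u1,s2,u2):
    c1,d1=ray(s1,u1);c2,d2=ray(s2,u2)
    A=np.stack([d1,-d2],1); k=np.linalg.lstsq(A,c2-c1,rcond=None)[0]
    a=c1+d1*k[0];b=c2+d2*k[1]; return (a+b)/2,np.linalg.norm(a-b)
E
python3 - <<'E'
from plant import ctrl
import cv2,numpy as np
from h import *
S={n:ctrl.snapshot(n) for n in("side","top")}
for n,win,win2 in (("top",(365,170,470,260),(170,195,250,275)),("side",(320,275,430,385),(255,150,340,215))):
    s=S[n]; print(n,"cam",-s["R"].T@s["t"])
    im=s["color"][:,:,::-1].copy(); 
    for k,(a,b,c,d) in enumerate((win,win2)):
        cv2.imwrite(f"pics/{n}_c{k}.png",cv2.resize(im[b:d,a:c],None,fx=6,fy=6,interpolation=cv2.INTER_CUBIC))
    hsv=cv2.cvtColor(im,cv2.COLOR_BGR2HSV)
    g=cv2.inRange(hsv,(60,80,80 if n=="top" else 80),(90,255,255))
    m=np.zeros_like(g);a,b,c,d=win;m[b:d,a:c]=g[b:d,a:c]
    cn=max(cv2.findContours(m,cv2.RETR_EXTERNAL,cv2.CHAIN_APPROX_NONE)[0],key=cv2.contourArea)
    ap=cv2.approxPolyDP(cn,5,True)[:,0]; print("green",cv2.contourArea(cn),ap.tolist(),"V",np.percentile(hsv[...,2][m>0],[5,50,95]))
    print("at .106",[plane(s,p,.106)[:2].round(4).tolist() for p in ap])
    w=cv2.inRange(hsv,(0,0,170),(180,50,255));m=np.zeros_like(w);a,b,c,d=win2;m[b:d,a:c]=w[b:d,a:c]
    cn=max(cv2.findContours(m,cv2.RETR_EXTERNAL,cv2.CHAIN_APPROX_NONE)[0],key=cv2.contourArea)
    r=cv2.minAreaRect(cn); bp=cv2.boxPoints(r); print("plate",r); Q=np.array([plane(s,p,.052)[:2] for p in bp]);print(Q.round(4).tolist(),Q.mean(0), np.linalg.norm(Q-np.roll(Q,1,0),axis=1))
E
```

```text
top cam [ 0.35451363 -0.00868857  1.2887819 ]
green 3154.5 [[432, 180], [380, 195], [394, 251], [419, 243], [415, 225], [426, 224], [431, 239], [451, 231]] V [105. 154. 159.]
at .106 [[0.6697, -0.2728], [0.6345, -0.1488], [0.5014, -0.1776], [0.5196, -0.2362], [0.5621, -0.2285], [0.5642, -0.2543], [0.5287, -0.2645], [0.5471, -0.3119]]
plate ((200.9000244140625, 230.3000030517578), (38.01315689086914, 34.435447692871094), 63.43495178222656)
[[0.5869, 0.3418], [0.6246, 0.2677], [0.5399, 0.2244], [0.503, 0.298]] [0.56361569 0.2829691 ] [0.094617   0.08316425 0.0950633  0.08232957]
side cam [ 0.32576718 -0.75250629  1.09784698]
green 3427.0 [[380, 282], [328, 312], [342, 331], [360, 319], [363, 337], [351, 343], [366, 361], [419, 328]] V [131. 134. 142.]
at .106 [[0.6351, -0.1447], [0.506, -0.1835], [0.52, -0.2342], [0.5639, -0.2185], [0.556, -0.2594], [0.5287, -0.265], [0.5442, -0.3105], [0.6714, -0.2731]]
plate ((295.5384521484375, 174.30770874023438), (21.07860565185547, 33.282012939453125), 56.3099365234375)
[[0.5077, 0.2906], [0.5971, 0.3377], [0.6087, 0.2635], [0.5213, 0.2198]] [0.5586999 0.277901 ] [0.07212518 0.10099837 0.07507886 0.09761469]
```

View pics/top_c0.png

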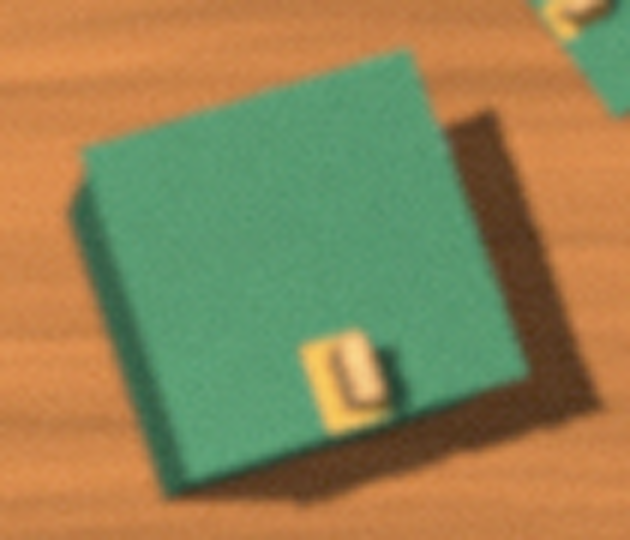

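View pics/side_c0.png

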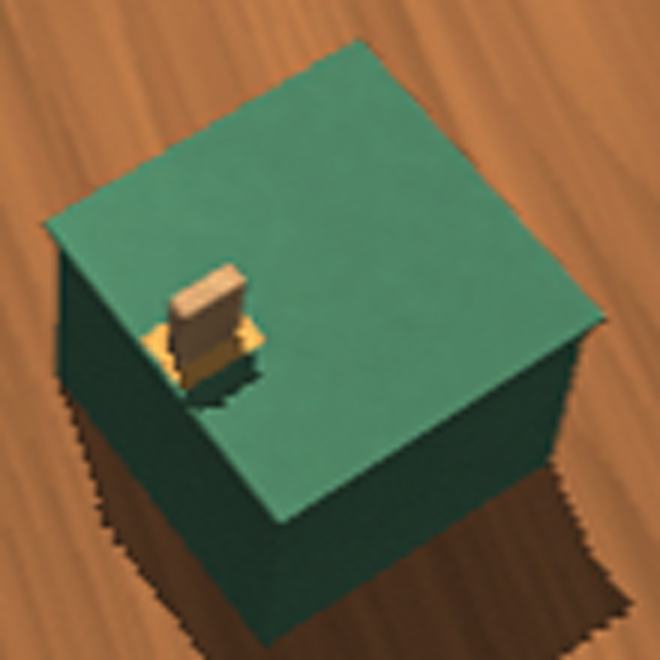

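View pics/top_c1.png

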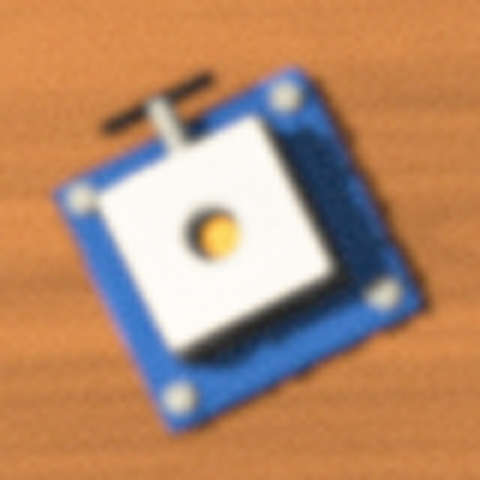

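View pics/side_c1.png

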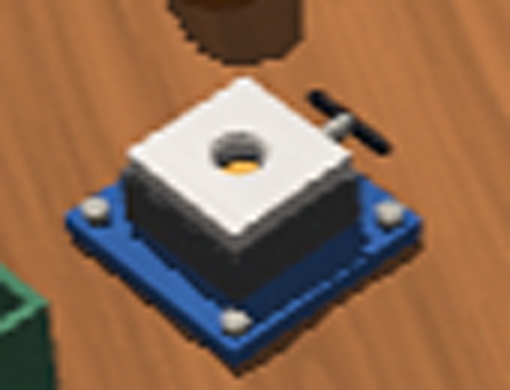

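Run:
```python
from plant import ctrl
import cv2,numpy as np
from h import *
S={n:ctrl.snapshot(n) for n in("side","top")}
def cr(o,p): return [o[0]+(p[0]+.5)/6-.5,o[1]+(p[1]+.5)/6-.5]
lid={"top":[cr((365,170),p) for p in ((408,50),(85,150),(185,482),(527,375))],"side":[cr((320,275),p) for p in((603,318),(360,40),(45,223),(280,523))]}
for n in lid:
    Q=np.array([plane(S[n],p,.106)[:2] for p in lid[n]]); v=(Q[1]-Q[2])+(Q[0]-Q[3]); print(n,"lid",Q.round(4).tolist(),Q.mean(0),np.degrees(np.arctan2(v[1],v[0])),np.linalg.norm(Q-np.roll(Q,1,0),axis=1))
pl={"top":[cr((170,195),p) for p in ((258,117),(100,200),(180,352),(335,270))],"side":[cr((255,150),p) for p in((245,77),(128,153),(236,235),(352,155))]}
bo={"top":cr((170,195),(212,235)),"side":cr((255,150),(240,153))}
for n in pl:
    Q=np.array([plane(S[n],p,.052)[:2] for p in pl[n]]);print(n,"plate",Q.round(4).tolist(),Q.mean(0),np.linalg.norm(Q-np.roll(Q,1,0),axis=1),"bore",plane(S[n],bo[n],.052))
print("tri bore",tri(S["top"],bo["top"],S["side"],bo["side"]))
# tab top centre
a=cr((365,170),(358,370));b=cr((320,275),(207,292))
print("tabtop",tri(S["top"],a,S["side"],b), plane(S["side"],b,.14),plane(S["top"],a,.14))
print("bench pts", [plane(S["top"],p,0).round(3)[:2].tolist() for p in ((375,130),(280,155),(300,350),(265,280),(486,244),(310,215))])
```

```text
top lid [[0.6748, -0.2744], [0.6355, -0.1459], [0.5039, -0.181], [0.5445, -0.315]] [ 0.58967693 -0.2290699 ] 16.144841436913104 [0.13646461 0.13434599 0.13619858 0.14005795]
side lid [[0.6739, -0.2728], [0.635, -0.1426], [0.5044, -0.1824], [0.5441, -0.3121]] [ 0.58932708 -0.22748132] 16.894542293481802 [0.13555406 0.13595288 0.1365206  0.13570736]
top plate [[0.6033, 0.2555], [0.5696, 0.3187], [0.5072, 0.2846], [0.54, 0.2229]] [0.55499715 0.27043883] [0.07120598 0.07169283 0.07111327 0.06990613] bore [0.55476412 0.27296953 0.052     ]
side plate [[0.5696, 0.321], [0.5076, 0.2895], [0.5404, 0.2273], [0.602, 0.2594]] [0.55489608 0.27426266] [0.06958126 0.06957308 0.07030394 0.06947963] bore [0.55496834 0.27500884 0.052     ]
tri bore (array([0.55435145, 0.27235333, 0.05470126]), np.float64(4.890116913771276e-05))
tabtop (array([ 0.54144513, -0.24255857,  0.14015842]), np.float64(0.0001458171426962536)) [ 0.54140639 -0.24247502  0.14      ] [ 0.54154452 -0.24259951  0.14      ]
bench pts [[0.834, -0.153], [0.768, 0.095], [0.273, 0.045], [0.445, 0.132], [0.53, -0.426], [0.609, 0.018]]
```

>>> {"method": "move_arm", "body": {
  "increments": [
    [[45,-45,0],0.14],
    [[45,-45,0],0.14],
    [[45,-45,0],0.14],
    [[45,-45,0],0.14],
    [[45,-45,0],0],
    [[35,-50,0],0],
    [[30,-50,0],0],
    [[20,-50,0],0]
  ],
  "jaw": -0.1
}}

```text
clock: 1.1
tool_pos: [0.4348, 0.3405, 0.1962]
orientation: [179.9, -0.1, 18.1]
force: [0.3, 0.5, 0.6]
opening: 0.0395
```

>>> {"method": "move_arm", "body": {
  "increments": [
    [[12,-50,0],-0.02],
    [[12,-50,0],0],
    [[12,-50,0],0],
    [[12,-50,0],0],
    [[12,-50,0],0],
    [[12,-50,0],0],
    [[12,-50,0],0],
    [[10,-50,0],0]
  ]
}}

```text
clock: 1.9
tool_pos: [0.5248, -0.0493, 0.1982]
orientation: [179.9, -0.4, 17.0]
force: [1.8, 0.3, -0.2]
opening: 0.0391
```

Run:
```python
from plant import ctrl
o=ctrl.get_obs();print(o["tool_pos"],o["orientation"],o["joint_pos"])
```

```text
[ 0.52478095 -0.04929064  0.19822813] [179.94942635  -0.37225288  16.98845714] [ 1.60097074e+01  6.31824437e+00 -1.81657455e+01  4.87212110e-02
 -6.51429556e+01  9.09582492e+01]
```

>>> {"method": "move_arm", "body": {
  "increments": [
    [[4,-45,0],0],
    [[4,-45,0],0],
    [[4,-45,0],0],
    [[4,-35,0],-0.008],
    [[0,-10,0],0],
    [[0,0,0],0],
    [[0,0,0],0],
    [[0,0,0],0]
  ]
}}

```text
clock: 2.7
tool_pos: [0.5399, -0.2421, 0.198]
orientation: [179.9, -0.4, 16.1]
force: [0.2, -0.6, 0.4]
opening: 0.0391
```

>>> {"method": "move_arm", "body": {
  "increments": [
    [[1,0,-25],0],
    [[0,0,-25],0],
    [[0,0,-20],0],
    [[0,0,-10],0],
    [[0,0,-5],0],
    [[0,0,0],0],
    [[0,0,0],0],
    [[0,0,0],0]
  ]
}}

```text
clock: 3.5
tool_pos: [0.5444, -0.2355, 0.1153]
orientation: [179.7, -0.8, 16.7]
force: [-0.1, 0.1, 0.0]
opening: 0.0394
```

>>> {"method": "move_arm", "body": {
  "increments": [
    [[0,0,0],0],
    [[0,0,0],0],
    [[0,0,0],0],
    [[0,0,0],0],
    [[0,0,0],0],
    [[0,0,0],0],
    [[0,0,0],0],
    [[0,0,0],0]
  ],
  "jaw": -0.78
}}

```text
clock: 4.3
tool_pos: [0.5454, -0.2361, 0.1174]
orientation: [179.6, -1.0, 16.7]
force: [0.5, -0.0, -0.6]
opening: 0.0094
```

```bash
cat > shot.py <<'E'
import sys,cv2
from plant import ctrl
t=sys.argv[1]
for n in sys.argv[2:]:
    n,*w=n.split(":"); im=ctrl.snapshot(n)["color"][:,:,::-1]
    if w:
        a,b,c,d=map(int,w[0].split(",")); im=cv2.resize(im[b:d,a:c],None,fx=4,fy=4,interpolation=cv2.INTER_CUBIC)
    cv2.imwrite(f"pics/{n}_{t}.png",im)
o=ctrl.get_obs();print(o["tool_pos"],o["orientation"],o["force"],o["opening"])
E
python3 shot.py a side:290,240,450,390 top:340,150,490,270
```

```text
[ 0.54536578 -0.23612013  0.11738316] [179.64819907  -0.99220613  16.70155555] [0.08436052 0.00822403 0.0216742 ] 0.009982437801564936
```

View pics/side_a.png

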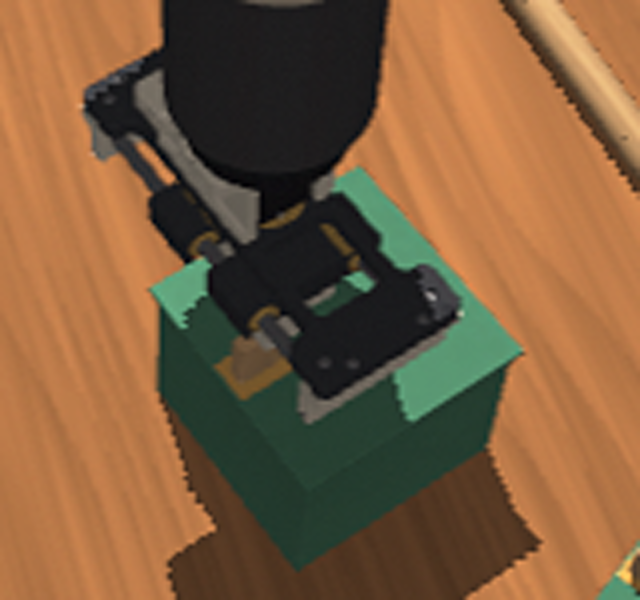

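View pics/top_a.png

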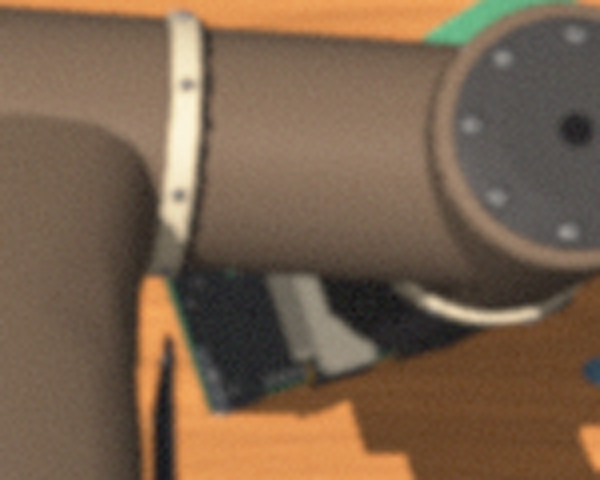

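The side view shows the fingers coming down at the tab (crop (260,360)), with the lid still shut. An opening of about 10 mm matches the tab, but it is also close to what I commanded, so I'll test the hold with a tighter command.

>>> {"method": "move_arm", "body": {
  "increments": [
    [[-2,-2,-3],0],
    [[0,0,0],0],
    [[0,0,0],0],
    [[0,0,0],0],
    [[0,0,0],0],
    [[0,0,0],0],
    [[0,0,0],0],
    [[0,0,0],0]
  ],
  "jaw": -0.81
}}

```text
clock: 5.2
tool_pos: [0.5431, -0.2383, 0.114]
orientation: [179.7, -1.0, 16.7]
force: [-1.0, 0.4, 0.4]
opening: 0.0079
```

Run:
```python
from plant import ctrl
print(ctrl.get_obs())
```

```text
{'clock': 5.2, 'joint_pos': array([-4.84939332e+00,  1.61667486e+01, -1.73502345e+01, -4.40997723e-02,
       -5.54402666e+01,  1.11571333e+02]), 'qvel': array([ 0.05186058, -0.08995694, -0.06930932, -0.00970307,  0.08109198,
       -0.04243491]), 'tau': array([-7.80586735e-03, -4.90312243e+01,  2.61007404e+01,  6.08033001e+00,
        1.19453408e-01, -1.13070084e-03]), 'tool_pos': array([ 0.54313453, -0.23831021,  0.11402075]), 'orientation': array([179.65078548,  -0.98322166,  16.7002506 ]), 'force': array([-0.95754764,  0.44473564,  0.40471448]), 'moment': array([-0.03511414,  0.03190145, -0.03712481]), 'opening': 0.007926163944335339}
```

```bash
python3 shot.py b side:280,200,440,350
python3 - <<'E'
from plant import ctrl
from h import *
s=ctrl.snapshot("side");o=ctrl.get_obs();p=o["tool_pos"];print(o["opening"])
y=np.radians(16.7)
for X in (p,p+[0,0,.019],p+[0,0,.066],p+[-np.sin(y)*.065,np.cos(y)*.065,.04],p-[-np.sin(y)*.065,np.cos(y)*.065,-.04]): print((proj(s,X)-[280,200])*4)
E
```

```text
[ 0.54315446 -0.23829953  0.11400805] [179.65221477  -0.98441328  16.69917339] [-0.31304592  0.21297861  0.7263304 ] 0.008603603215557875
0.008133774283098628
[294.78938643 511.16582597]
[296.35190417 492.11208296]
[300.40500449 442.68753573]
[223.08263163 376.97999526]
[377.97913889 569.89071458]
```

View pics/side_b.png

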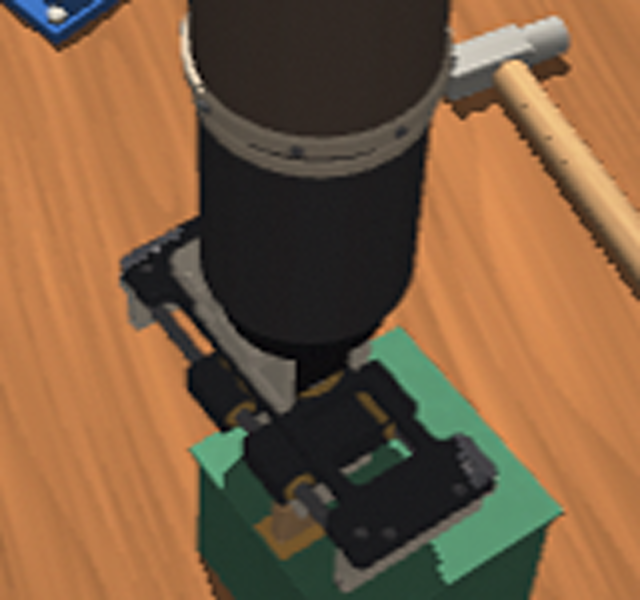

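The side view shows the fingertips right at the tab (crop about (295,515)). I'll close further to tell a hold from a miss.

>>> {"method": "move_arm", "body": {
  "increments": [
    [[0,0,0],0],
    [[0,0,0],0],
    [[0,0,0],0],
    [[0,0,0],0],
    [[0,0,0],0],
    [[0,0,0],0],
    [[0,0,0],0],
    [[0,0,0],0]
  ],
  "jaw": -0.92
}}

```text
clock: 6.1
tool_pos: [0.5431, -0.2383, 0.114]
orientation: [179.7, -1.0, 16.7]
force: [-0.5, 0.4, -0.3]
opening: 0.0034
```

```bash
python3 shot.py c side:290,280,410,370
python3 - <<'E'
from plant import ctrl
from h import *
for i in range(4):
    ctrl.snapshot("side");o=ctrl.get_obs();print(o["opening"],o["tool_pos"])
E
```

```text
[ 0.54316083 -0.23827276  0.11402059] [179.65248472  -0.98624431  16.69921181] [ 0.30545401 -0.16740173  0.47101543] 0.0031355590011371707
0.00382395561920684 [ 0.54314097 -0.2382687   0.1140348 ]
0.0033302063933211843 [ 0.54316638 -0.23826563  0.11403758]
0.0033416338546941758 [ 0.54314289 -0.23828822  0.11401453]
0.00367793643708947 [ 0.54316757 -0.2382939   0.11403604]
```

View pics/side_c.png

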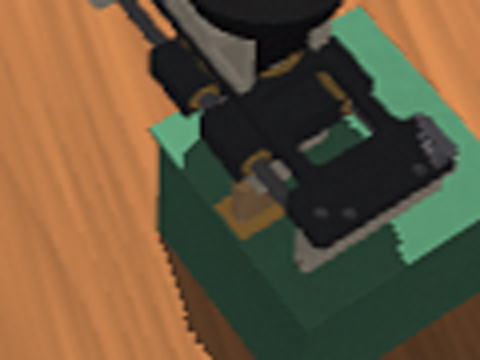

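The opening went down to 3.5 mm, so the fingers missed the tab. I'll raise the arm and look at the fingertips.

>>> {"method": "move_arm", "body": {
  "increments": [
    [[0,0,20],0],
    [[0,0,30],0],
    [[0,0,30],0],
    [[0,0,10],0],
    [[0,0,0],0],
    [[0,0,0],0],
    [[0,0,0],0],
    [[0,0,0],0]
  ],
  "jaw": -0.1
}}

```text
clock: 7.15
tool_pos: [0.5405, -0.2376, 0.2032]
orientation: [179.8, -0.7, 16.7]
force: [0.2, -0.2, -0.2]
opening: 0.0391
```

```bash
python3 shot.py d side:270,200,430,350
python3 - <<'E'
from plant import ctrl
from h import *
s=ctrl.snapshot("side");o=ctrl.get_obs();p=o["tool_pos"];print(o["opening"])
y=np.radians(16.7)
for X in (p,p+[0,0,.019],p+[0,0,.066],p+[-np.sin(y)*.02,np.cos(y)*.02,0],p-[-np.sin(y)*.02,np.cos(y)*.02,0]): print((proj(s,X)-[270,200])*4)
E
```

```text
[ 0.54039115 -0.23756061  0.20305709] [179.85033468  -0.66316269  16.65947901] [-0.21327275 -0.64300299 -0.33967354] 0.03952356087867389
0.0397170000098426
[336.74334342 417.21941187]
[338.44023389 395.51406051]
[342.85626855 339.02745385]
[312.31109821 387.29572031]
[361.66398403 447.74127168]
```

View pics/side_d.png

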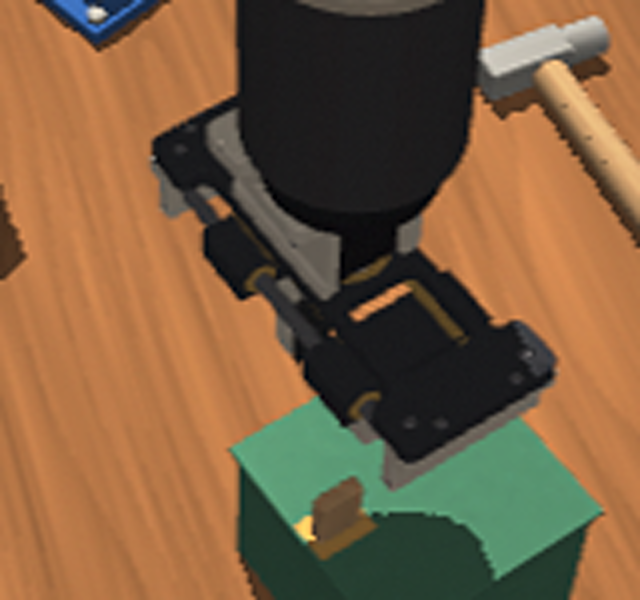

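Run:
```python
from plant import ctrl
from h import *
s=ctrl.snapshot("side");im=s["color"][:,:,::-1][240:340,310:410];im=cv2.resize(im,None,fx=6,fy=6,interpolation=cv2.INTER_CUBIC)
im=cv2.convertScaleAbs(im,alpha=1.8,beta=10)
p=ctrl.get_obs()["tool_pos"];y=np.radians(16.7);e=np.array([-np.sin(y),np.cos(y),0]);x=np.array([np.cos(y),np.sin(y),0])
for a in(-1,1):
  for b in(.02,.041):
    for c in(-.0095,.0095):
      q=(proj(s,p+a*b*e+c*x)-[310,240])*6; cv2.circle(im,tuple(int(v) for v in q),4,(0,0,255) if a>0 else (255,0,255),-1)
cv2.imwrite("pics/e.png",im)
```

```text
(no output)
```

View pics/e.png

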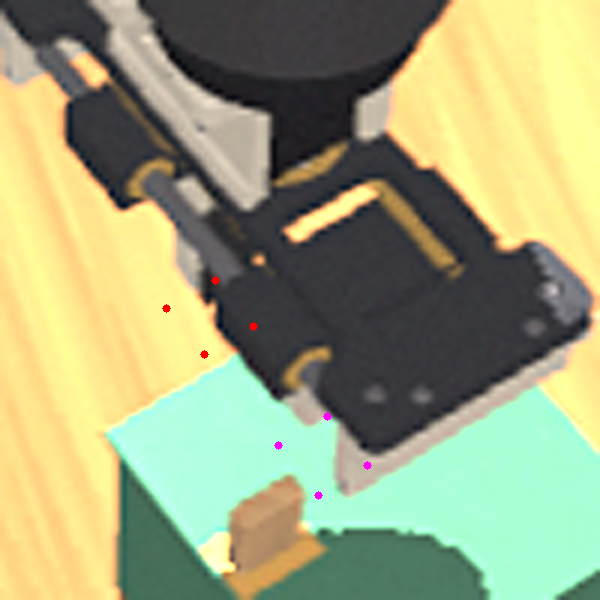

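Run:
```python
from plant import ctrl
from h import *
s=ctrl.snapshot("side");im0=cv2.imread("pics/side0.png")
p=np.array([.1837,.64896,.1971]);y=np.radians(-15.8);e=np.array([-np.sin(y),np.cos(y),0]);x=np.array([np.cos(y),np.sin(y),0])
im=cv2.resize(im0[0:100,60:180],None,fx=6,fy=6,interpolation=cv2.INTER_CUBIC);im=cv2.convertScaleAbs(im,alpha=1.8,beta=10)
for a in(-1,1):
  for b in(.044,.065):
    for c in(-.0095,.0095):
      q=(proj(s,p+a*b*e+c*x)-[60,0])*6; cv2.circle(im,tuple(int(v) for v in q),4,(0,0,255) if a>0 else (255,0,255),-1)
q=(proj(s,p)-[60,0])*6; cv2.circle(im,tuple(int(v) for v in q),4,(0,255,0),-1)
cv2.imwrite("pics/f.png",im)
```

```text
(no output)
```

View pics/f.png

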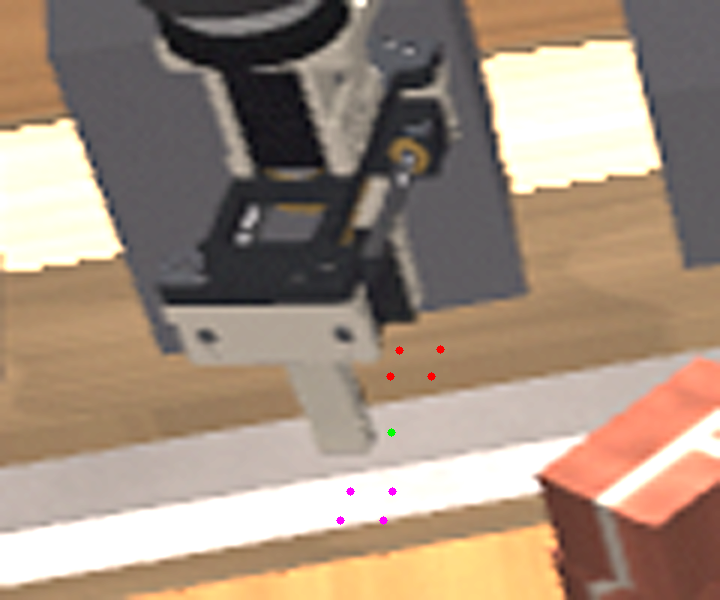

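Run:
```python
from plant import ctrl
from h import *
s=ctrl.snapshot("side")
p=np.array([.1837,.64896,.1971]);print("f",(proj(s,p+[0,0,.01])-proj(s,p))*6)
p=ctrl.get_obs()["tool_pos"];print("e",p,(proj(s,p+[0,0,.01])-proj(s,p))*6)
for k,v in zip("xy",np.eye(3)): print(k,(proj(s,p+.01*v)-proj(s,p))*6)
t=ctrl.snapshot("top");cv2.imwrite("pics/top_g.png",cv2.resize(t["color"][:,:,::-1][170:290,340:480],None,fx=5,fy=5));print((proj(t,p)-[340,170])*5)
```

```text
f [ -6.23462702 -18.98741066]
e [ 0.54086565 -0.23774348  0.20391102] [  1.34109193 -17.03628536]
x [30.10460181 -7.9180895 ]
y [-10.23149146 -25.90173034]
[439.39734114 283.63325936]
```

View pics/top_g.png

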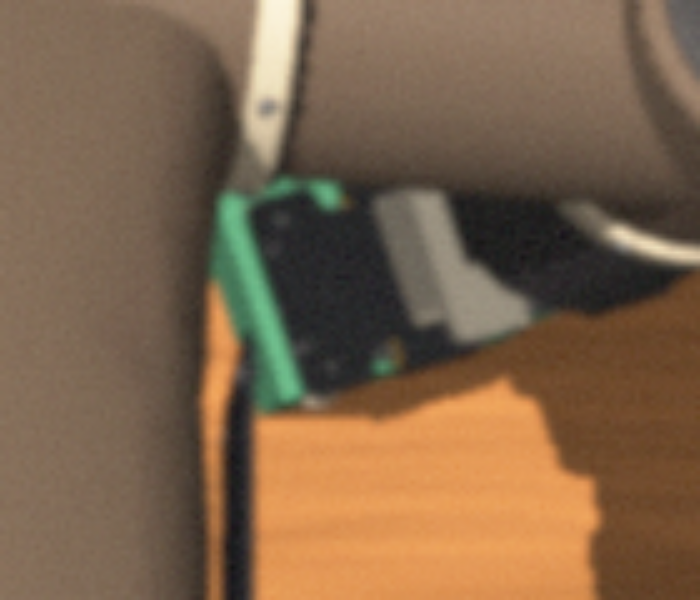

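Going by the side view, the visible fingertips sit about 25–30 mm above the reported TCP, which explains the miss. I'll straddle the tab again and go down in steps, watching for contact with the lid at z = 106 mm.

>>> {"method": "move_arm", "body": {
  "increments": [
    [[-1,-5,-25],0],
    [[-1,-1,-25],0],
    [[-1,-1,-25],0],
    [[-1,-1,-20],0],
    [[0,0,-5],0],
    [[0,0,0],0],
    [[0,0,0],0],
    [[0,0,0],0]
  ]
}}

```text
clock: 8.25
tool_pos: [0.539, -0.2466, 0.1041]
orientation: [179.6, -1.0, 16.7]
force: [-0.1, -0.8, 0.1]
opening: 0.0397
```

Run:
```python
from plant import ctrl
from h import *
s=ctrl.snapshot("side");im=s["color"][:,:,::-1][270:370,310:430];im=cv2.resize(im,None,fx=6,fy=6,interpolation=cv2.INTER_CUBIC)
im=cv2.convertScaleAbs(im,alpha=1.8,beta=10);cv2.imwrite("pics/g.png",im);o=ctrl.get_obs();print(o["tool_pos"],o["force"],o["moment"])
```

```text
[ 0.53922852 -0.24663908  0.10434341] [0.06509642 0.45544847 0.1301982 ] [-0.06325044  0.03678133 -0.01471163]
```

View pics/g.png

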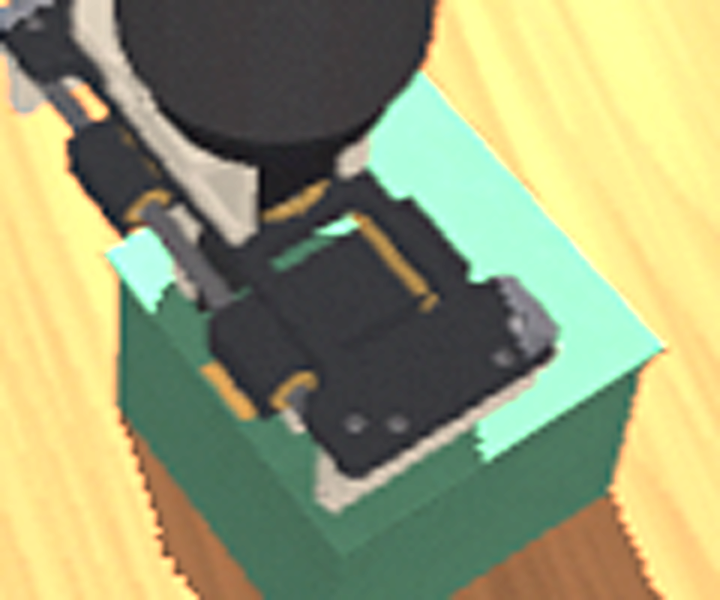

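The reported TCP (104 mm) is already below the lid's top and nothing has touched, so the z offset is real. I'll keep going down gently.

>>> {"method": "move_arm", "body": {
  "increments": [
    [[1,3,-4],0],
    [[0,0,-4],0],
    [[0,0,-3],0],
    [[0,0,-3],0],
    [[0,0,-2],0],
    [[0,0,0],0],
    [[0,0,0],0],
    [[0,0,0],0]
  ]
}}

```text
clock: 9.1
tool_pos: [0.5413, -0.2434, 0.0886]
orientation: [179.5, -1.2, 16.7]
force: [0.2, -0.2, 1.1]
opening: 0.0392
```

>>> {"method": "move_arm", "body": {
  "increments": [
    [[0,0,-2],0],
    [[0,0,-2],0],
    [[0,0,-2],0],
    [[0,0,0],0],
    [[0,0,0],0],
    [[0,0,0],0],
    [[0,0,0],0],
    [[0,0,0],0]
  ]
}}

```text
clock: 9.9
tool_pos: [0.5414, -0.2435, 0.0823]
orientation: [179.5, -1.2, 16.7]
force: [-0.3, 0.0, -0.1]
opening: 0.0395
```

>>> {"method": "move_arm", "body": {
  "increments": [
    [[0,0,-1],0],
    [[0,0,0],0],
    [[0,0,0],0],
    [[0,0,0],0],
    [[0,0,0],0],
    [[0,0,0],0],
    [[0,0,0],0],
    [[0,0,0],0]
  ],
  "jaw": -0.81
}}

```text
clock: 10.7
tool_pos: [0.5413, -0.2433, 0.0817]
orientation: [179.5, -1.2, 16.8]
force: [-0.2, -0.3, 1.6]
opening: 0.01
```

Run:
```python
from plant import ctrl
for i in range(4):
    ctrl.snapshot("side");o=ctrl.get_obs();print(o["opening"],o["tool_pos"],o["force"])
```

```text
0.009788475302708183 [ 0.54133802 -0.24333769  0.0817135 ] [-1.35136926  0.26755347  0.95783192]
0.009785007320519254 [ 0.54130546 -0.24332673  0.08167939] [-0.29860951 -0.02422463  2.13067862]
0.009918727759954806 [ 0.54132993 -0.24333296  0.08168088] [-0.39428183 -0.12691556  1.17987613]
0.009765455431862604 [ 0.54130419 -0.2433239   0.0816787 ] [0.1948098  0.14628824 1.26043053]
```

The opening stays at 9.8 mm against a command of 8.4 mm, so the tab is held. I'll lift it gently and see whether it tips.

>>> {"method": "move_arm", "body": {
  "increments": [
    [[0.5,0,4],0],
    [[0.5,0,5],0],
    [[0,0,5],0],
    [[0,0,5],0],
    [[0,0,4],0],
    [[0,0,2],0],
    [[0,0,0],0],
    [[0,0,0],0]
  ]
}}

```text
clock: 11.7
tool_pos: [0.5421, -0.2433, 0.1086]
orientation: [179.5, -1.2, 16.7]
force: [0.5, 0.1, -2.2]
opening: 0.0096
```

```bash
cat > z.py <<'E'
import sys
from plant import ctrl
from h import *
n,w,f=sys.argv[1],list(map(int,sys.argv[2].split(","))),sys.argv[3]
s=ctrl.snapshot(n);im=s["color"][:,:,::-1][w[1]:w[3],w[0]:w[2]];k=min(800//(w[2]-w[0]),600//(w[3]-w[1]));im=cv2.resize(im,None,fx=k,fy=k,interpolation=cv2.INTER_CUBIC)
im=cv2.convertScaleAbs(im,alpha=1.6,beta=10);cv2.imwrite(f"pics/{f}.png",im);o=ctrl.get_obs();print(k,o["clock"],o["tool_pos"],o["orientation"],o["force"],o["moment"],o["opening"])
E
python3 z.py side 310,260,430,370 k
```

```text
5 11.75 [ 0.54203691 -0.24327637  0.10852455] [179.54776883  -1.17639096  16.72470969] [-0.26316496  0.13593428 -0.88252758] [-0.09066636  0.1035689  -0.00765089] 0.009978266293097745
```

View pics/k.png

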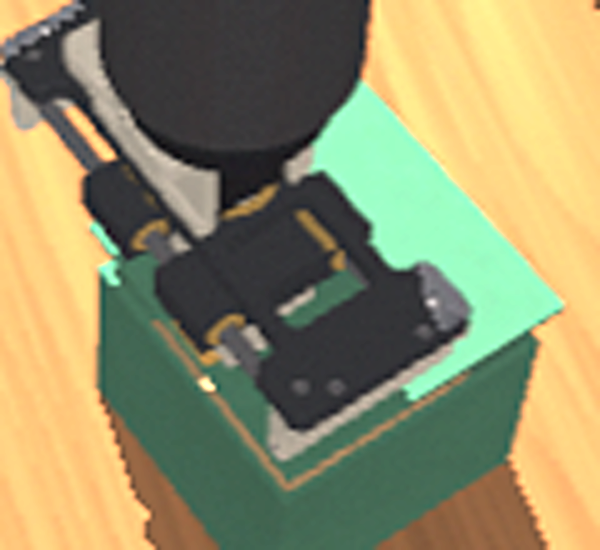

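In the side view the lid is lifted nearly level: the right corner at crop (563,303) is up about 20 mm, and so is the near corner. The grip is holding it against rotation. I'll lower it a little and ease the grip so that the far edge swings down onto the rim.

>>> {"method": "move_arm", "body": {
  "increments": [
    [[0,0,-3],0],
    [[0,0,-3],0],
    [[0,0,0],0],
    [[0,0,0],0],
    [[0,0,0],0],
    [[0,0,0],0],
    [[0,0,0],0],
    [[0,0,0],0]
  ],
  "jaw": -0.79
}}

```text
clock: 12.55
tool_pos: [0.5415, -0.2432, 0.101]
orientation: [179.6, -1.1, 16.7]
force: [0.8, -0.3, -1.9]
opening: 0.0101
```

```bash
python3 z.py side 310,260,430,370 l
```

```text
5 12.6 [ 0.54147429 -0.24316627  0.100979  ] [179.59262819  -1.08554533  16.72074731] [-0.1430993  -0.40087034 -0.70092061] [-0.08321376  0.14195561  0.0143907 ] 0.009894778419898715
```

View pics/l.png

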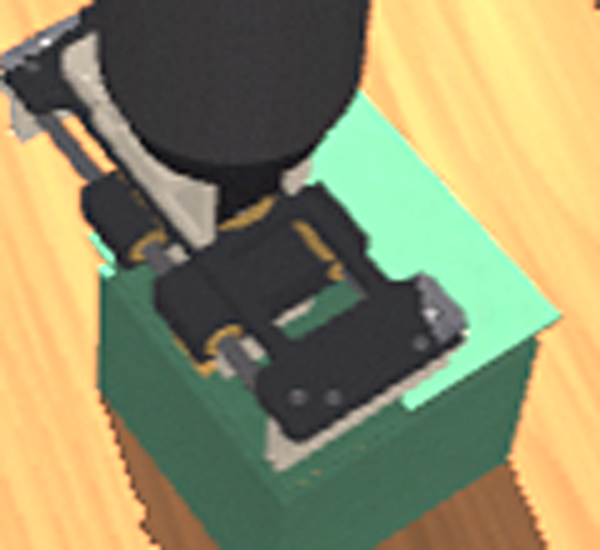

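>>> {"method": "move_arm", "body": {
  "increments": [
    [[0,0,2],0],
    [[0,0,0],0],
    [[0,0,0],0],
    [[0,0,0],0],
    [[0,0,0],0],
    [[0,0,0],0],
    [[0,0,0],0],
    [[0,0,0],0]
  ],
  "jaw": -0.782
}}

```text
clock: 13.4
tool_pos: [0.5415, -0.2432, 0.1034]
orientation: [179.6, -1.1, 16.7]
force: [-0.1, 0.3, -1.6]
opening: 0.0097
```

```bash
python3 z.py side 310,260,430,370 m
```

```text
5 13.45 [ 0.54154961 -0.24317828  0.1033502 ] [179.58406022  -1.10309822  16.72252191] [ 0.23316867 -0.47847758 -1.66757145] [-0.02178478  0.1863658   0.01645628] 0.010040427553956613
```

View pics/m.png

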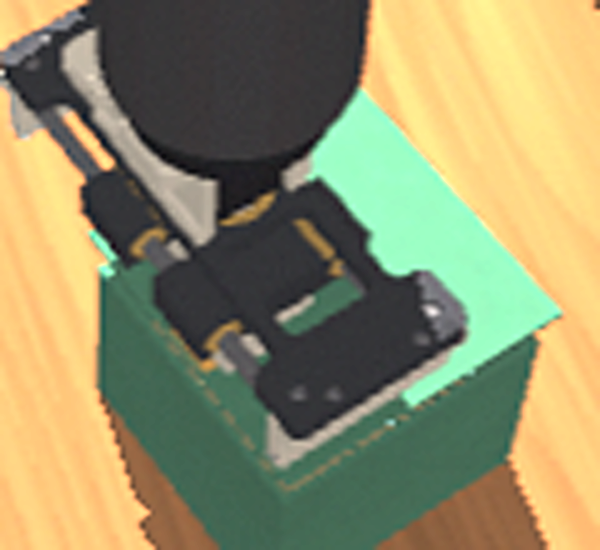

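>>> {"method": "move_arm", "body": {
  "increments": [
    [[0,0,0],0],
    [[0,0,0],0],
    [[0,0,0],0],
    [[0,0,0],0],
    [[0,0,0],0],
    [[0,0,0],0],
    [[0,0,0],0],
    [[0,0,0],0]
  ],
  "jaw": -0.777
}}

```text
clock: 14.25
tool_pos: [0.5416, -0.2432, 0.1033]
orientation: [179.6, -1.1, 16.7]
force: [-0.8, -0.5, -1.6]
opening: 0.0101
```

```bash
python3 z.py side 310,260,430,370 n
```

```text
5 14.3 [ 0.54156688 -0.24319528  0.10334153] [179.58419449  -1.10439682  16.72048668] [ 0.8312007   0.20978776 -1.9100644 ] [-0.14603414  0.10053098 -0.02795435] 0.010396689957892242
```

View pics/n.png

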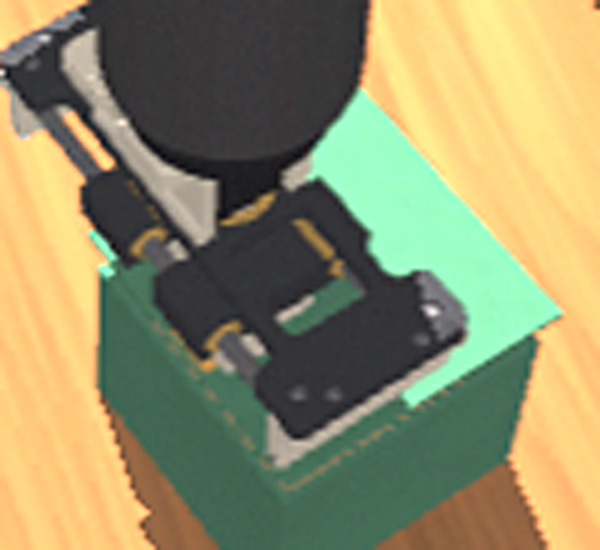

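>>> {"method": "move_arm", "body": {
  "increments": [
    [[0,0,-1],0],
    [[0,0,0],0],
    [[0,0,0],0],
    [[0,0,0],0],
    [[0,0,0],0],
    [[0,0,0],0],
    [[0,0,0],0],
    [[0,0,0],0]
  ],
  "jaw": -0.774
}}

```text
clock: 15.1
tool_pos: [0.5415, -0.2432, 0.1022]
orientation: [179.6, -1.1, 16.7]
force: [0.2, 0.4, -1.3]
opening: 0.01
```

```bash
python3 z.py side 310,260,430,370 o
```

```text
5 15.15 [ 0.54153352 -0.24317226  0.10221074] [179.58660201  -1.10029976  16.71959145] [-0.40800575 -0.41764831 -0.70734431] [-0.00353419  0.14553401 -0.06843508] 0.010150888673308189
```

View pics/o.png

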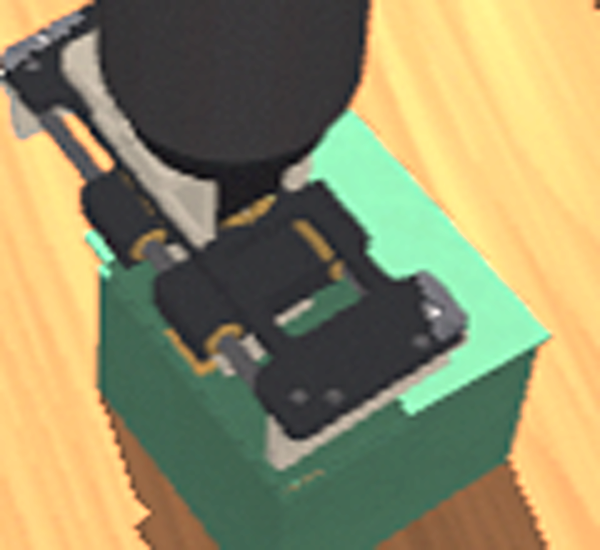

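The far right corner is back at its resting pixel (549,336) while the tab side stays up, so the lid has tipped. I'll raise it a few more mm for margin.

>>> {"method": "move_arm", "body": {
  "increments": [
    [[0,0,2],0],
    [[0,0,2],0],
    [[0,0,2],0],
    [[0,0,2],0],
    [[0,0,0],0],
    [[0,0,0],0],
    [[0,0,0],0],
    [[0,0,0],0]
  ]
}}

```text
clock: 15.95
tool_pos: [0.5417, -0.2432, 0.1112]
orientation: [179.6, -1.1, 16.7]
force: [-0.2, 0.6, -2.0]
opening: 0.0101
```

```bash
python3 z.py side 310,260,430,370 p
```

```text
5 16.0 [ 0.54167294 -0.24320852  0.11122394] [179.57450409  -1.12584712  16.72037052] [ 0.71422311 -0.57483616 -1.98996743] [-0.06295983  0.08783151 -0.08749449] 0.009566799934864364
```

View pics/p.png

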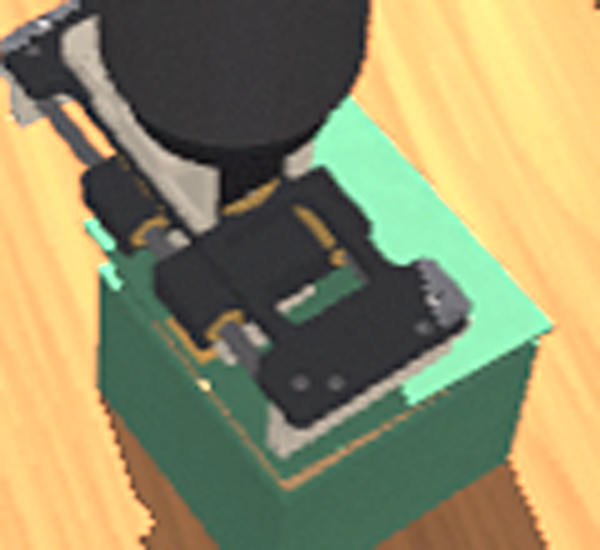

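Right corner is at (552,327), so raising also lifted the far edge a few mm. The lid's angle is about 0.14 rad by my estimate. I'll ease the grip a hair more so the edge drops back at a larger tilt.

>>> {"method": "move_arm", "body": {
  "increments": [
    [[0,0,1],0],
    [[0,0,0],0],
    [[0,0,0],0],
    [[0,0,0],0],
    [[0,0,0],0],
    [[0,0,0],0],
    [[0,0,0],0],
    [[0,0,0],0]
  ],
  "jaw": -0.773
}}

```text
clock: 16.8
tool_pos: [0.5418, -0.2432, 0.1123]
orientation: [179.6, -1.1, 16.7]
force: [0.1, -0.9, -1.5]
opening: 0.0096
```

```bash
python3 z.py side 310,260,430,370 q
```

```text
5 16.85 [ 0.54175998 -0.24323122  0.11231513] [179.56948142  -1.1281709   16.72699067] [-0.54257038 -0.41013874 -0.05135259] [0.00041456 0.10527815 0.01207447] 0.010078162183965905
```

View pics/q.png

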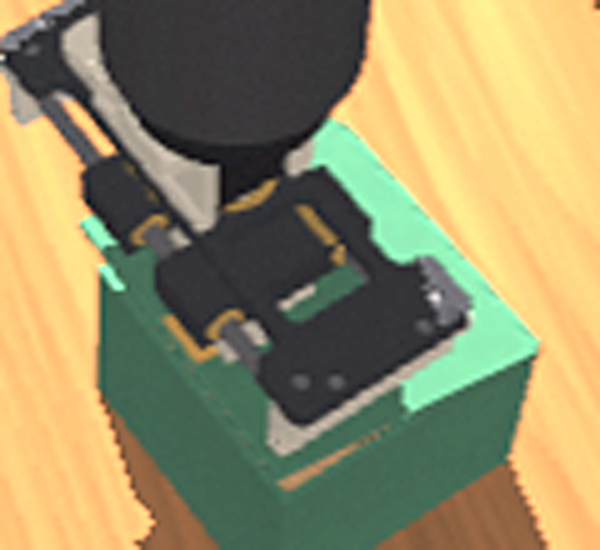

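Run:
```python
from plant import ctrl
from h import *
s=ctrl.snapshot("side");y=np.radians(16.5);X=np.array([np.cos(y),np.sin(y),0]);Y=np.array([-np.sin(y),np.cos(y),0]);c=np.array([.5893,-.2278,0])
for th in (0,.15,.2,.25):
    r=[]
    for a,b in((-69,69),(69,-69),(69,69)):
        d=(a-65)/1000; h=.004
        xx=.065+d*np.cos(th)+h*np.sin(th); zz=.102-d*np.sin(th)+h*np.cos(th)
        r.append(((proj(s,c+X*xx+Y*b/1000+[0,0,zz])-[310,260])*5).round(0).tolist())
    print(th,r)
```

```text
0 [[83.0, 257.0], [555.0, 340.0], [349.0, 105.0]]
0.15 [[87.0, 229.0], [555.0, 340.0], [350.0, 105.0]]
0.2 [[90.0, 219.0], [556.0, 341.0], [351.0, 105.0]]
0.25 [[94.0, 209.0], [556.0, 341.0], [351.0, 105.0]]
```

The wedge-shaped gap shows clearly, with the far edge on the rim (right corner about (540,345)) and the tab side up (left corner (82,220)). That fits a tilt of about 0.2 rad, held for over half a second. Now I'll grip firmly and lift it off.

>>> {"method": "move_arm", "body": {
  "increments": [
    [[0,0,0],0],
    [[0,0,0],0],
    [[0,0,0],0],
    [[0,0,10],0],
    [[0,0,20],0],
    [[0,0,25],0],
    [[0,0,25],0],
    [[0,0,10],0]
  ],
  "jaw": -1
}}

```text
clock: 17.7
tool_pos: [0.5399, -0.2431, 0.2057]
orientation: [179.7, -0.9, 16.7]
force: [0.8, 0.3, -1.8]
opening: 0.01
```

```bash
python3 z.py side 300,210,440,350 r
```

```text
4 17.75 [ 0.54028466 -0.24317921  0.2064716 ] [179.62135354  -0.96602637  16.7205675 ] [ 1.76271593 -0.25835675  2.1118733 ] [-0.11930096 -0.12830715  0.00310359] 0.010148122527163137
```

View pics/r.png

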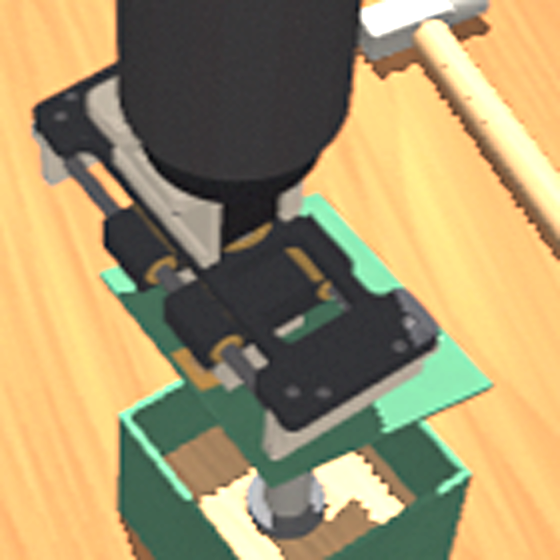

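The lid is off in the gripper, and the finial is visible in the tin at crop (288,500). I'll carry the lid to the free bench area.

>>> {"method": "move_arm", "body": {
  "increments": [
    [[1,25,0],0],
    [[1,40,0],0],
    [[1,45,0],0],
    [[1,45,0],0],
    [[2,45,-5],0],
    [[2,40,-10],0],
    [[2,25,-10],0],
    [[2,10,-10],0]
  ]
}}

```text
clock: 18.55
tool_pos: [0.5491, 0.0403, 0.1669]
orientation: [179.7, -0.9, 16.4]
force: [-0.0, -1.3, -2.0]
opening: 0.0097
```

>>> {"method": "move_arm", "body": {
  "increments": [
    [[0,0,-20],0],
    [[0,0,-25],0],
    [[0,0,-25],0],
    [[0,0,-20],0],
    [[0,0,-15],0],
    [[0,0,-10],0],
    [[0,0,0],0],
    [[0,0,0],0]
  ]
}}

```text
clock: 19.35
tool_pos: [0.5454, 0.0384, 0.0413]
orientation: [179.7, -0.4, 16.4]
force: [-0.4, 0.7, -1.0]
opening: 0.0099
```

```bash
python3 z.py side 240,180,400,300 s
```

```text
5 19.4 [0.54540321 0.03846887 0.04143336] [179.7161935   -0.45323093  16.41615494] [-0.83850074 -0.20921981 -1.64226462] [-0.06870904  0.11046136 -0.04744571] 0.009873617455327374
```

View pics/s.png

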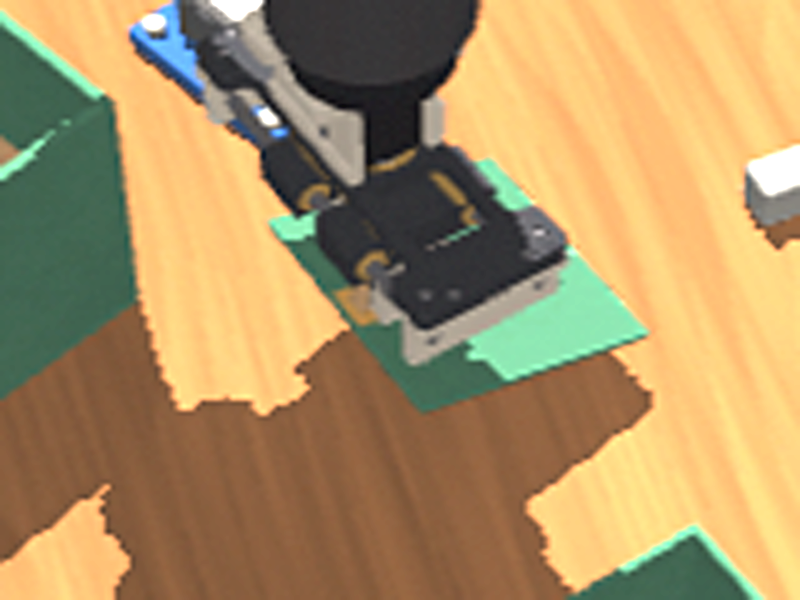

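>>> {"method": "move_arm", "body": {
  "increments": [
    [[5,-12,-5],0],
    [[5,-12,-8],0],
    [[1,0,-8],0],
    [[0,0,-6],0],
    [[0,0,-4],0],
    [[0,0,0],0],
    [[0,0,0],0],
    [[0,0,0],0]
  ]
}}

```text
clock: 20.2
tool_pos: [0.5596, 0.0124, 0.0109]
orientation: [179.7, -0.8, 16.4]
force: [-0.7, 0.4, -0.2]
opening: 0.0101
```

>>> {"method": "move_arm", "body": {
  "increments": [
    [[0,0,-4],0],
    [[0,0,-4],0],
    [[0,0,-4],0],
    [[0,0,-4],0],
    [[0,0,0],0],
    [[0,0,0],0],
    [[0,0,0],0],
    [[0,0,0],0]
  ]
}}

```text
clock: 21.0
tool_pos: [0.5594, 0.0126, -0.0039]
orientation: [179.7, -0.9, 16.5]
force: [-1.3, -1.7, 1.7]
opening: 0.0095
```

```bash
python3 z.py side 240,180,400,300 t
```

```text
5 21.05 [ 0.55942428  0.01265199 -0.00390339] [179.69470711  -0.85466448  16.49325214] [-1.70230748 -0.48565053  1.69665347] [-0.31953881  0.40344415 -0.01703462] 0.00965785468038853
```

View pics/t.png

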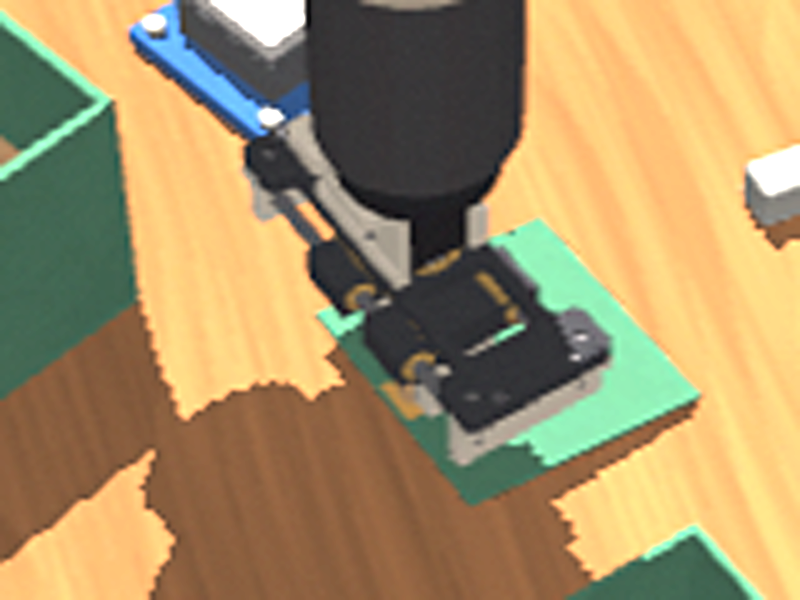

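The far edge is touching (force rising), and the lid is still a little tilted. I'll press it flat.

>>> {"method": "move_arm", "body": {
  "increments": [
    [[0,0,-4],0],
    [[0,0,-4],0],
    [[0,0,-4],0],
    [[0,0,0],0],
    [[0,0,0],0],
    [[0,0,0],0],
    [[0,0,0],0],
    [[0,0,0],0]
  ]
}}

```text
clock: 21.85
tool_pos: [0.5597, 0.0126, -0.0162]
orientation: [179.7, -0.9, 16.5]
force: [-3.6, -1.6, 6.6]
opening: 0.01
```

```bash
python3 z.py side 240,180,400,300 u
```

```text
5 21.9 [ 0.55973479  0.01262059 -0.01624246] [179.67095698  -0.88394313  16.53877777] [-2.4571434  -1.17729072  7.81580036] [-0.00767566  1.12603626  0.03791048] 0.010031091936919404
```

View pics/u.png

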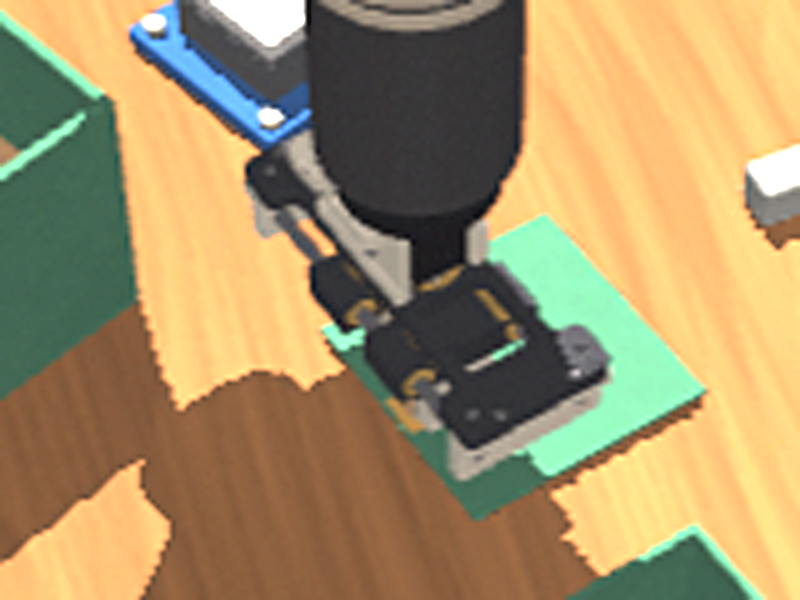

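>>> {"method": "move_arm", "body": {
  "increments": [
    [[0,0,0],0],
    [[0,0,0],0],
    [[0,0,0],0],
    [[0,0,0],0],
    [[0,0,0],0],
    [[0,0,10],0],
    [[0,0,25],0],
    [[0,0,30],0]
  ],
  "jaw": -0.3
}}

```text
clock: 22.7
tool_pos: [0.557, 0.0122, 0.0458]
orientation: [179.7, -0.4, 16.5]
force: [0.4, 0.6, 0.0]
opening: 0.0304
```

```bash
python3 z.py side 240,180,400,300 v;python3 z.py top 250,130,410,250 v2
```

```text
5 22.75 [0.5603711 0.0128746 0.0514095] [179.62402092  -0.82716374  16.59743028] [2.64931711 0.3443112  5.32293351] [ 0.02694492 -0.43143572  0.04305532] 0.0305821630963232
5 22.8 [0.56075285 0.01318749 0.04991889] [179.65239301  -0.91633619  16.58060947] [1.40289694 0.20137228 0.66547393] [-0.02043678 -0.14511516  0.00774294] 0.031003676839364048
```

View pics/v.png

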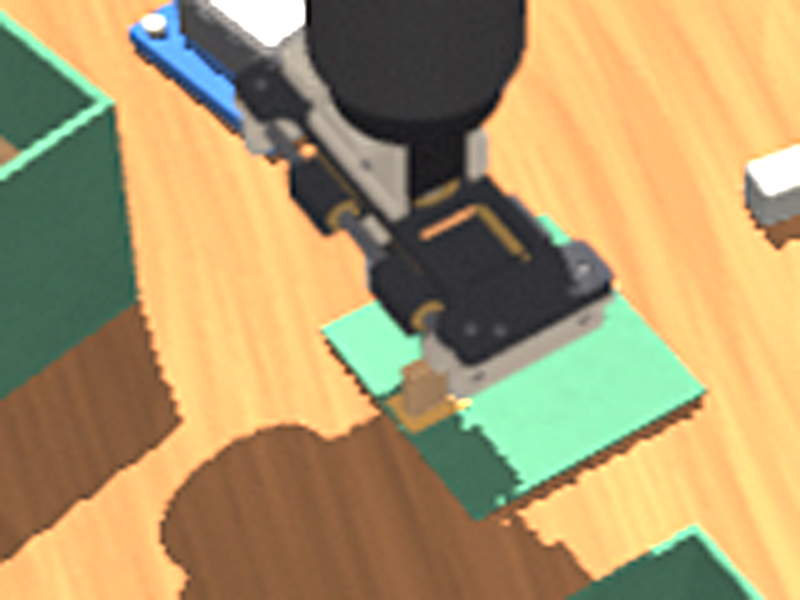

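The lid is let go on the bench, with corners at crop (322,327), (706,392), (478,520) and (545,215) and the tab upright at (425,395). Next I'll raise the arm, check that the lid is flat, and measure the finial.

>>> {"method": "move_arm", "body": {
  "increments": [
    [[-5,0,30],0],
    [[-5,0,40],0],
    [[-5,5,40],0],
    [[0,10,20],0],
    [[0,20,0],0],
    [[0,20,0],0],
    [[0,10,0],0],
    [[0,0,0],0]
  ]
}}

```text
clock: 23.6
tool_pos: [0.544, 0.0794, 0.1908]
orientation: [179.7, -1.3, 16.5]
force: [-0.0, -0.2, -0.0]
opening: 0.0307
```

```bash
python3 z.py side 320,270,430,380 w;python3 z.py top 370,170,480,270 w2
python3 - <<'E'
from plant import ctrl
from h import *
s=ctrl.snapshot("side")
Q=np.array([plane(s,(240+(x+.5)/5-.5,180+(y+.5)/5-.5),.008)[:2] for x,y in((322,327),(478,520),(706,392),(545,215))]);print(Q.round(4),Q.mean(0),np.linalg.norm(Q-np.roll(Q,1,0),axis=1))
E
```

```text
5 23.65 [0.54398528 0.07892383 0.19075129] [179.74021437  -1.30051015  16.47338924] [-0.21044661 -0.56158536 -0.13043023] [-0.01359954  0.0895284   0.02539666] 0.030423317272198713
6 23.7 [0.54390182 0.0784531  0.19051018] [179.73610365  -1.27312283  16.4419999 ] [-0.42950793  0.14609439 -0.35544131] [-0.10604684  0.07529878 -0.01718797] 0.030492027370448472
[[ 0.5236  0.0747]
 [ 0.5629 -0.0581]
 [ 0.6923 -0.0189]
 [ 0.6529  0.1116]] [0.60795127 0.02732163] [0.13452761 0.13844733 0.13519652 0.13625105]
```

View pics/w.png

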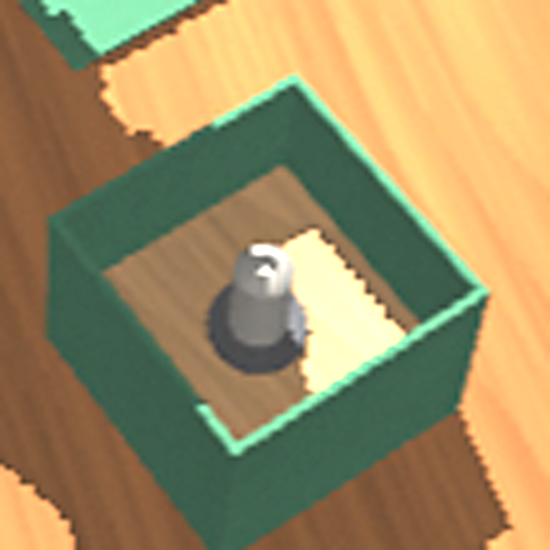

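View pics/w2.png

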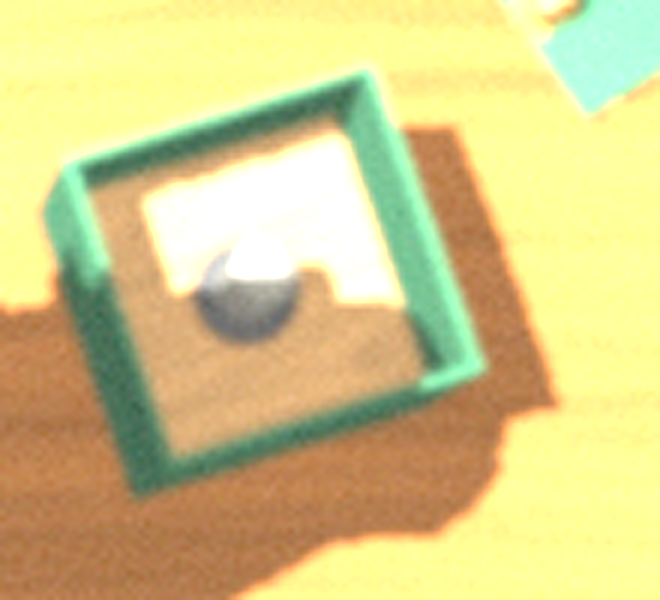

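Run:
```python
from plant import ctrl
from h import *
s=ctrl.snapshot("side");t=ctrl.snapshot("top")
sc=lambda x,y:(320+(x+.5)/5-.5,270+(y+.5)/5-.5)
tc=lambda x,y:(370+(x+.5)/6-.5,170+(y+.5)/6-.5)
print("side collar",plane(s,sc(256,325),.046),"apex",plane(s,sc(264,246),.092))
print("top collar",plane(t,tc(247,292),.046))
print("side rim",[plane(s,sc(*p),.102)[:2].round(4).tolist() for p in((293,77),(488,292),(236,452),(48,220))],np.mean([plane(s,sc(*p),.102)[:2] for p in((293,77),(488,292),(236,452),(48,220))],0))
print("top rim",[plane(t,tc(*p),.102)[:2].round(4).tolist() for p in((368,70),(65,165),(165,470),(486,370))],np.mean([plane(t,tc(*p),.102)[:2] for p in((368,70),(65,165),(165,470),(486,370))],0))
```

```text
side collar [ 0.58774979 -0.22894635  0.046     ] apex [ 0.59206678 -0.21801057  0.092     ]
top collar [ 0.58950634 -0.22986323  0.046     ]
side rim [[0.6299, -0.1484], [0.6693, -0.2701], [0.5473, -0.3072], [0.508, -0.1856]] [ 0.58862142 -0.22780813]
top rim [[0.6677, -0.271], [0.6304, -0.1501], [0.5091, -0.1856], [0.5471, -0.3119]] [ 0.58859061 -0.22964127]
```

Lid side lengths 134–138 mm at 8 mm height, so it lies flat. The tin centre and finial come out at about (0.589, −0.229) in both views. I'll go over there.

>>> {"method": "move_arm", "body": {
  "increments": [
    [[5,-30,0],0],
    [[6,-45,0],0],
    [[6,-45,0],0],
    [[6,-50,0],0],
    [[6,-50,0],0],
    [[6,-45,0],0],
    [[6,-30,0],0],
    [[4,-10,0],0]
  ],
  "jaw": 0
}}

```text
clock: 24.65
tool_pos: [0.5865, -0.2377, 0.1881]
orientation: [179.8, -1.1, 16.4]
force: [-0.5, 0.0, -0.2]
opening: 0.0435
```

```bash
sleep 0; python3 z.py side 320,230,440,330 x
```

```text
6 24.7 [ 0.58686331 -0.23803544  0.18784889] [179.74558282  -1.03167774  16.393467  ] [ 2.25962219 -0.73429085  1.09471825] [-0.28065548 -0.15163841 -0.05152634] 0.04418592053901701
```

View pics/x.png

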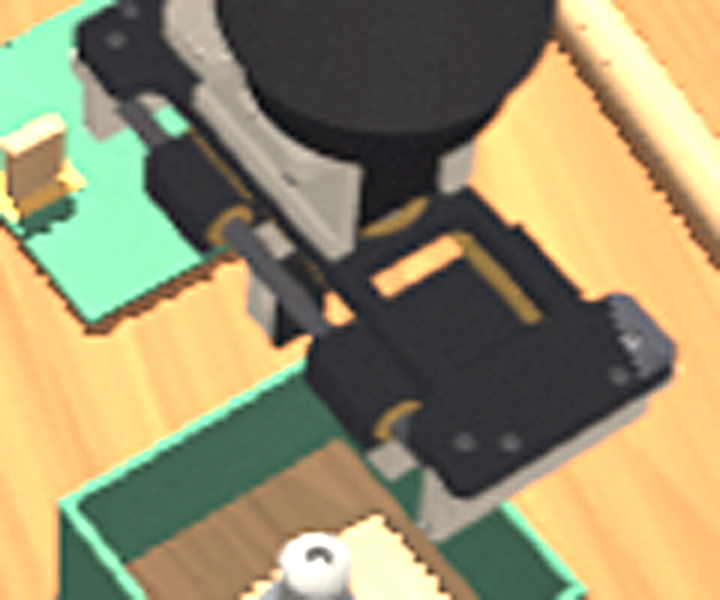

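Run:
```python
from plant import ctrl
from h import *
s=ctrl.snapshot("side");p=ctrl.get_obs()["tool_pos"];print(p)
y=np.radians(16.4);Y=np.array([-np.sin(y),np.cos(y),0]);X=np.array([np.cos(y),np.sin(y),0])
for dz in(0,.02,.026,.032):
    print(dz,[((proj(s,p+[0,0,dz]-.0095*X+b*Y)-[320,230])*6).round(0).tolist() for b in(-.041,-.022,0,.022,.041)])
```

```text
[ 0.58671253 -0.23629285  0.18788725]
0 [[392.0, 539.0], [356.0, 496.0], [314.0, 446.0], [274.0, 397.0], [240.0, 356.0]]
0.02 [[398.0, 506.0], [361.0, 462.0], [319.0, 412.0], [278.0, 363.0], [243.0, 322.0]]
0.026 [[399.0, 496.0], [362.0, 452.0], [320.0, 402.0], [279.0, 353.0], [244.0, 311.0]]
0.032 [[401.0, 486.0], [364.0, 442.0], [321.0, 391.0], [280.0, 342.0], [245.0, 301.0]]
```

The fingertip pixels (+y pad at (278,346)) fit a tip about 28 mm above the reported TCP, with sideways error under about 2 mm. I'll go down in two stages.

>>> {"method": "move_arm", "body": {
  "increments": [
    [[1,6,-10],0],
    [[0,1,-25],0],
    [[0,0,-25],0],
    [[0,0,-25],0],
    [[0,0,-10],0],
    [[0,0,-3],0],
    [[0,0,0],0],
    [[0,0,0],0]
  ]
}}

```text
clock: 25.55
tool_pos: [0.5875, -0.2202, 0.0863]
orientation: [179.8, -1.2, 16.8]
force: [0.3, -1.2, 0.5]
opening: 0.0436
```

>>> {"method": "move_arm", "body": {
  "increments": [
    [[1,-6,0],0],
    [[0,-3,0],0],
    [[0,0,0],0],
    [[0,0,-5],0],
    [[0,0,0],0],
    [[0,0,0],0],
    [[0,0,0],0],
    [[0,0,0],0]
  ]
}}

```text
clock: 26.35
tool_pos: [0.5904, -0.2308, 0.0841]
orientation: [179.7, -1.4, 16.8]
force: [0.9, 0.3, 0.1]
opening: 0.0441
```

```bash
python3 z.py side 320,240,440,340 y1
```

```text
6 26.4 [ 0.59036781 -0.23074317  0.08415892] [179.66261175  -1.4369292   16.76969308] [-0.16024323  0.25727572 -0.38017938] [-0.09372419  0.08548637 -0.06612849] 0.04397168145798529
```

View pics/y1.png

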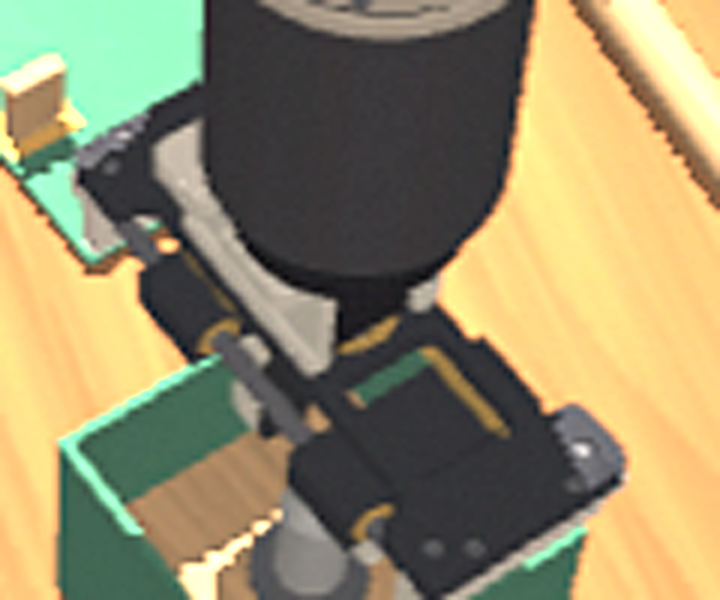

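The fingers straddle the finial body (crop (300,550)). I'll go down to grip height.

>>> {"method": "move_arm", "body": {
  "increments": [
    [[-1,1,-12],0],
    [[0,0,-15],0],
    [[0,0,-14],0],
    [[0,0,-8],0],
    [[0,0,-4],0],
    [[0,0,0],0],
    [[0,0,0],0],
    [[0,0,0],0]
  ]
}}

```text
clock: 27.2
tool_pos: [0.5888, -0.2292, 0.0271]
orientation: [179.7, -1.4, 16.8]
force: [-0.4, -0.0, 0.2]
opening: 0.0438
```

```bash
python3 z.py side 320,260,440,360 y2
```

```text
6 27.25 [ 0.58898012 -0.22912937  0.02719587] [179.6650023   -1.45072948  16.78735402] [-0.08214588  0.58688366  0.35343899] [-0.08029356  0.08314936 -0.03377978] 0.044249894588692516
```

View pics/y2.png

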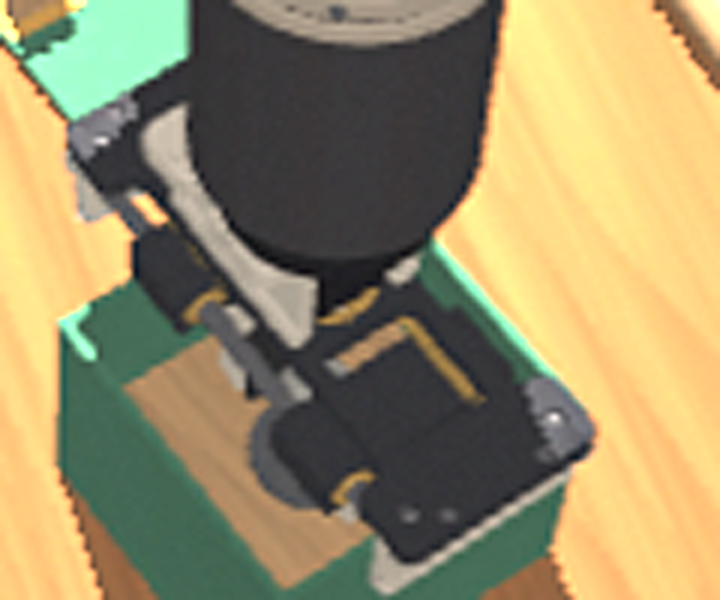

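>>> {"method": "move_arm", "body": {
  "increments": [
    [[0,0,0],0],
    [[0,0,0],0],
    [[0,0,0],0],
    [[0,0,0],0],
    [[0,0,0],0],
    [[0,0,0],0],
    [[0,0,0],0],
    [[0,0,0],0]
  ],
  "jaw": -1
}}

```text
clock: 28.05
tool_pos: [0.5897, -0.2292, 0.0284]
orientation: [179.6, -1.6, 16.8]
force: [1.1, -0.6, -0.9]
opening: 0.0252
```

The opening stopped at 25.2 mm on the 26 mm body, so the finial is held. Lifting it out.

>>> {"method": "move_arm", "body": {
  "increments": [
    [[0,0,10],0],
    [[0,0,18],0],
    [[0,0,25],0],
    [[0,0,30],0],
    [[0,0,30],0],
    [[0,0,25],0],
    [[0,0,5],0],
    [[0,0,0],0]
  ]
}}

```text
clock: 28.85
tool_pos: [0.5849, -0.228, 0.1762]
orientation: [179.9, -1.2, 16.7]
force: [-0.8, 0.1, -3.2]
opening: 0.0254
```

```bash
python3 z.py side 320,220,440,330 y3
```

```text
5 28.9 [ 0.58476055 -0.22809352  0.17575413] [179.87959522  -1.17675028  16.702689  ] [-0.19542783 -0.16882151 -2.33545326] [-0.0706953  -0.01419494 -0.02060612] 0.025726293762440157
```

View pics/y3.png

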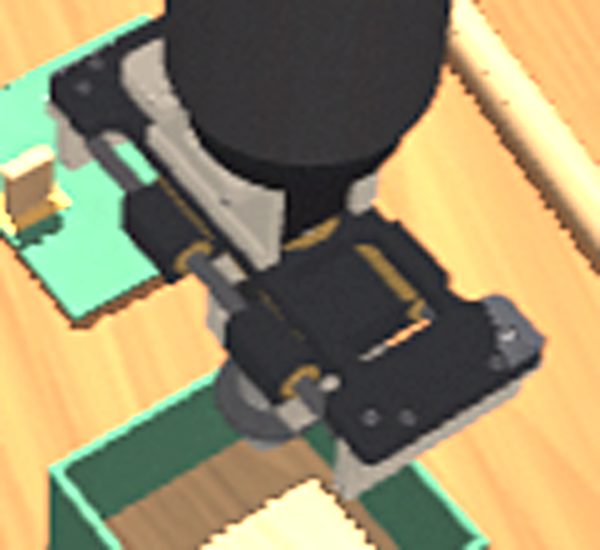

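The finial is out and held (collar at crop (255,410), about 2.9 N of weight). I'll carry it to the jig.

>>> {"method": "move_arm", "body": {
  "increments": [
    [[-2,25,0],0],
    [[-3,40,0],0],
    [[-3,45,0],0],
    [[-3,45,0],0],
    [[-3,45,0],0],
    [[-3,45,0],0],
    [[-3,45,0],0],
    [[-2,45,0],0]
  ]
}}

```text
clock: 29.7
tool_pos: [0.552, 0.1121, 0.1599]
orientation: [-179.9, 0.1, 16.1]
force: [0.4, 0.3, -2.4]
opening: 0.0254
```

>>> {"method": "move_arm", "body": {
  "increments": [
    [[-2,45,0],0],
    [[-1,40,0],0],
    [[0,25,0],0],
    [[0,5,0],0],
    [[0,0,0],0],
    [[0,0,0],0],
    [[0,0,0],0],
    [[0,0,0],0]
  ]
}}

```text
clock: 30.5
tool_pos: [0.5416, 0.2321, 0.1479]
orientation: [179.8, 1.1, 16.3]
force: [-0.7, -0.1, -4.3]
opening: 0.0252
```

```bash
python3 z.py side 240,100,360,215 a1;python3 z.py top 150,180,300,290 a2
```

```text
5 30.55 [0.54163315 0.23203582 0.14790809] [179.78255769   1.1111186   16.25315536] [ 0.25111831 -0.00413027 -3.57114684] [-0.11231995 -0.06343578 -0.00902683] 0.025118131802928895
5 30.6 [0.54175561 0.23231741 0.14811552] [179.79328191   1.08632289  16.26365382] [ 0.37119415  0.14983425 -2.85287608] [-0.02390084 -0.05791664  0.00614254] 0.025560640090503923
```

View pics/a1.png

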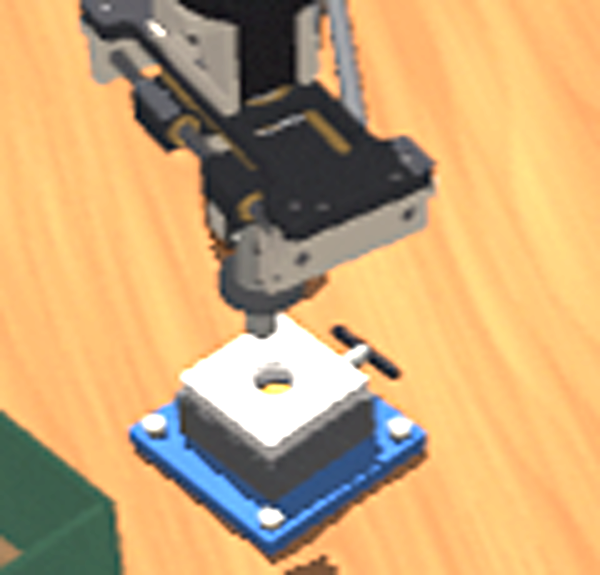

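View pics/a2.png

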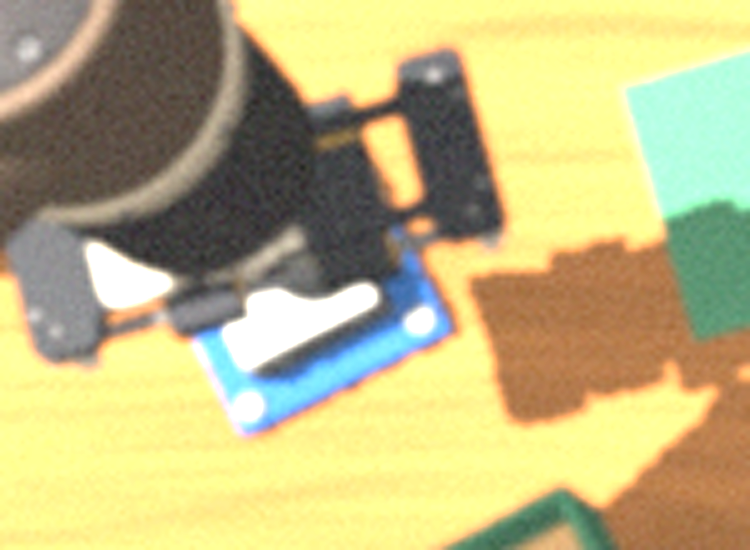

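Run:
```python
from plant import ctrl
from h import *
s=ctrl.snapshot("side");o=ctrl.get_obs();p=o["tool_pos"];print(p,o["orientation"])
c=lambda x,y:(240+(x+.5)/5-.5,100+(y+.5)/5-.5)
for dz in(-.02,-.014): print("tip z",p[2]+dz,plane(s,c(262,328),p[2]+dz))
print("collar",plane(s,c(262,288),p[2]+.010), (proj(s,p+[0,0,-.02])-[240,100])*5,"bore",(proj(s,[.555,.274,.052])-[240,100])*5, "above bore",(proj(s,[.555,.274,.128])-[240,100])*5)
```

```text
[0.54184088 0.23254703 0.14824194] [179.79795943   1.06875077  16.27542655]
tip z 0.12824193966624733 [0.54108648 0.23556    0.12824194]
tip z 0.1342419396662473 [0.53975407 0.22944576 0.13424194]
collar [0.54161118 0.23211134 0.15824194] [263.00959874 329.73207301] bore [273.46718728 376.69754442] above bore [267.10840936 270.20849067]
```

The tenon tip in the side view (262,328) projects to within 3 mm of the reported TCP xy, and the z relation holds (tip = TCP − 20 mm). I'll shift over the bore.

>>> {"method": "move_arm", "body": {
  "increments": [
    [[4,12,0],0],
    [[5,16,0],0],
    [[3,12,0],0],
    [[1,2,0],0],
    [[0,0,0],0],
    [[0,0,0],0],
    [[0,0,0],0],
    [[0,0,0],0]
  ]
}}

```text
clock: 31.45
tool_pos: [0.5562, 0.2782, 0.1484]
orientation: [179.8, 1.0, 16.3]
force: [-0.3, 0.7, -3.0]
opening: 0.0254
```

>>> {"method": "move_arm", "body": {
  "increments": [
    [[-1,-4,-10],0],
    [[0,-1,-15],0],
    [[0,0,-15],0],
    [[0,0,-10],0],
    [[0,0,-8],0],
    [[0,0,-4],0],
    [[0,0,0],0],
    [[0,0,0],0]
  ]
}}

```text
clock: 32.25
tool_pos: [0.5545, 0.2704, 0.0827]
orientation: [179.8, 1.0, 16.2]
force: [0.5, 0.1, -3.3]
opening: 0.0254
```

```bash
python3 z.py side 240,110,360,215 b1
python3 - <<'E'
from plant import ctrl
from h import *
s=ctrl.snapshot("side");p=ctrl.get_obs()["tool_pos"]
print("tip",(proj(s,p+[0,0,-.02])-[240,110])*5,"bore",(proj(s,[.555,.274,.052])-[240,110])*5)
E
```

```text
5 32.3 [0.55455435 0.27041406 0.08272915] [179.83284618   1.00492576  16.16999424] [ 1.24715999 -0.47198213 -2.98643801] [-0.03777912 -0.09452351 -0.02748461] 0.025561378021294757
tip [273.50518942 316.70592217] bore [273.46718728 326.69754442]
```

View pics/b1.png

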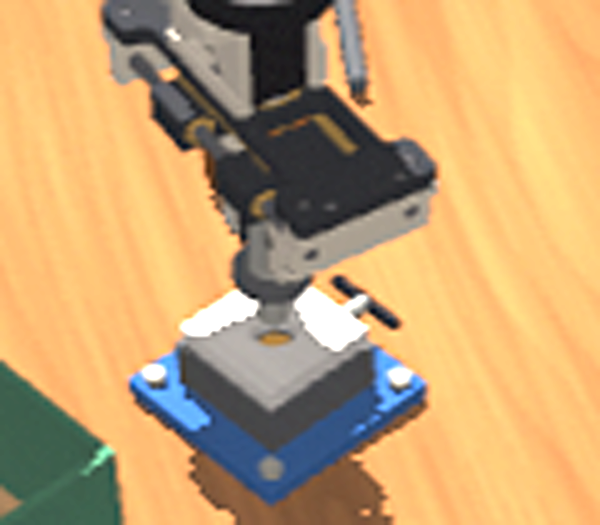

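The tenon is right over the bore (tip at about (273,325), bore predicted at (273,327)). I'll nudge y by 3 mm and lower.

>>> {"method": "move_arm", "body": {
  "increments": [
    [[0,3,0],0],
    [[0,0,-4],0],
    [[0,0,-4],0],
    [[0,0,-4],0],
    [[0,0,-4],0],
    [[0,0,-3],0],
    [[0,0,0],0],
    [[0,0,0],0]
  ]
}}

```text
clock: 33.15
tool_pos: [0.555, 0.2743, 0.063]
orientation: [179.9, 0.9, 16.2]
force: [-0.7, 0.6, -2.7]
opening: 0.0254
```

No side force at 9 mm below the mouth, so the tenon is in the bore. I'll continue against the ejector.

>>> {"method": "move_arm", "body": {
  "increments": [
    [[0,-0.5,-4],0],
    [[0,0,-4],0],
    [[0,0,-4],0],
    [[0,0,-4],0],
    [[0,0,-2],0],
    [[0,0,-1],0],
    [[0,0,-1],0],
    [[0,0,-1],0]
  ]
}}

```text
clock: 33.95
tool_pos: [0.5561, 0.2745, 0.046]
orientation: [179.9, 0.7, 16.3]
force: [-3.9, -0.7, 7.7]
opening: 0.0256
```

>>> {"method": "move_arm", "body": {
  "increments": [
    [[-1,0,-2],0],
    [[0,0,-2],0],
    [[0,0,-2],0],
    [[0,0,-2],0],
    [[0,0,-2],0],
    [[0,0,-2],0],
    [[0,0,-2],0],
    [[0,0,-2],0]
  ]
}}

```text
clock: 34.75
tool_pos: [0.5563, 0.2744, 0.0431]
orientation: [179.8, 0.2, 16.6]
force: [-7.8, -1.9, 16.9]
opening: 0.0253
```

```bash
python3 z.py side 250,120,350,200 c1
python3 - <<'E'
from plant import ctrl
for i in range(3):
    ctrl.snapshot("side");o=ctrl.get_obs();print(o["tool_pos"],o["orientation"],o["force"],o["moment"],o["opening"])
E
```

```text
7 34.8 [0.55629954 0.27446203 0.04313389] [179.84893646   0.22338604  16.60884165] [-8.24174964 -1.82247362 17.31767023] [-0.77552548  3.16284004 -0.0805494 ] 0.025456346002372357
[0.55629136 0.27443361 0.04311608] [179.8472614    0.22740391  16.60424673] [-7.37585978 -2.38401503 16.80328872] [-0.81538993  3.11364465  0.00780069] 0.02540615893839529
[0.55629875 0.27445515 0.04312285] [179.84689268   0.22904534  16.60842259] [-8.10897819 -1.81912015 17.08507857] [-0.80211961  3.0926795  -0.01897925] 0.02539538988957684
[0.55628961 0.27443131 0.0431112 ] [179.84718493   0.23203673  16.6023358 ] [-8.43927225 -2.52060523 16.4580707 ] [-0.76872447  3.1589161  -0.07183797] 0.025423726099907326
```

View pics/c1.png

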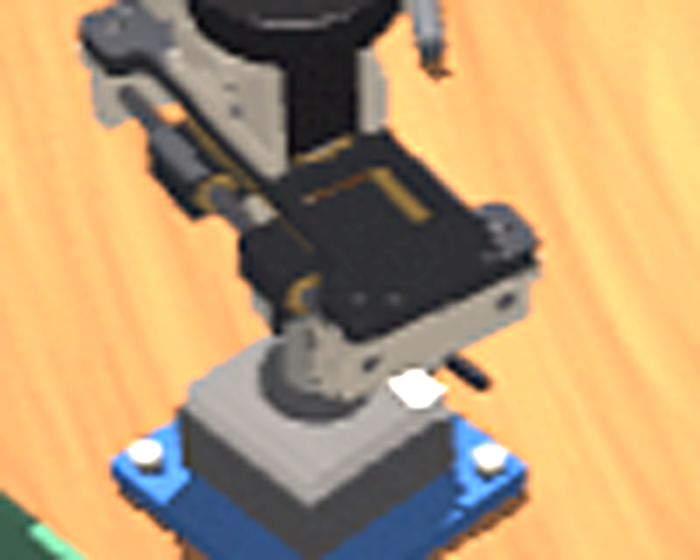

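The side view shows the collar down on the plate (bottom edge at (312,420)). About 20 N in total, less roughly 13 N of spring, leaves about 7 N on the plate. There is a −8 N side load, so I'll ease x and press slightly more.

>>> {"method": "move_arm", "body": {
  "increments": [
    [[-2,-0.5,-2],0],
    [[-2,-0.5,-2],0],
    [[-2,-0.5,-2],0],
    [[-2,-0.5,-2],0],
    [[-2,-0.5,-2.5],0],
    [[-2,-0.5,-2.5],0],
    [[-2,-0.5,-2.5],0],
    [[-2,-0.5,-2.5],0]
  ]
}}

```text
clock: 35.75
tool_pos: [0.555, 0.2744, 0.0424]
orientation: [179.9, -1.6, 17.1]
force: [-1.4, -3.1, 14.4]
opening: 0.0253
```

Run:
```python
from plant import ctrl
for i in range(2):
    ctrl.snapshot("side");o=ctrl.get_obs();print(o["tool_pos"],o["orientation"],o["force"],o["moment"],o["opening"])
```

```text
[0.55490365 0.27433454 0.04236182] [179.90984083  -1.6248227   17.08635606] [ 0.04548777 -3.16099453 13.57111295] [-1.36567415  0.30119592 -0.05084952] 0.025031934487089475
[0.55488975 0.27435267 0.0423531 ] [179.90663633  -1.607434    17.08577323] [-1.0660575  -2.40189767 14.35809733] [-1.35023173  0.41813582 -0.04156336] 0.02549716617981439
```

The pitch is back to −1.6°, the value when I gripped the upright finial. TCP z is 42.4 mm, exactly the expected home height. Plate load is about 4 N, so I'll press a little more.

>>> {"method": "move_arm", "body": {
  "increments": [
    [[-1,-1,-2.5],0],
    [[-1,-1,-3],0],
    [[-1,-1,-3],0],
    [[-1,-1,-3],0],
    [[-1,-1,-3],0],
    [[-1,-1,-3],0],
    [[-1,-1,-3],0],
    [[-1,-1,-3],0]
  ]
}}

```text
clock: 36.65
tool_pos: [0.5564, 0.2749, 0.0421]
orientation: [-179.7, -3.4, 17.6]
force: [-8.1, -0.7, 19.8]
opening: 0.0252
```

```bash
python3 z.py side 250,120,350,200 d1; python3 z.py top 150,170,410,290 d2
python3 - <<'E'
from plant import ctrl
for i in range(2):
    ctrl.snapshot("side");o=ctrl.get_obs();print(o["tool_pos"],o["orientation"],o["force"],o["moment"],o["opening"])
E
```

```text
7 36.7 [0.5564001  0.27495768 0.04213796] [-179.65484123   -3.37865275   17.64852059] [-7.33182216 -0.97893851 19.78177163] [-0.42553737  2.65855486  0.01709377] 0.025484874108753403
3 36.75 [0.55641735 0.2749455  0.04215439] [-179.65702452   -3.36839486   17.63987317] [-7.84529926 -0.80691235 19.93865056] [-4.33080521e-01  2.64814605e+00  1.18004063e-03] 0.02526987715733202
[0.5564085  0.27492843 0.04216295] [-179.65882014   -3.36102982   17.63852242] [-7.43475379 -1.49879037 20.53725771] [-0.44744437  2.76726883  0.0471293 ] 0.025725421436132646
[0.55638941 0.27494797 0.04214529] [-179.66040283   -3.35565522   17.63962154] [-8.07613558 -0.58661119 20.56397744] [-0.39163928  2.80122987 -0.0271182 ] 0.02568158805152632
```

View pics/d1.png

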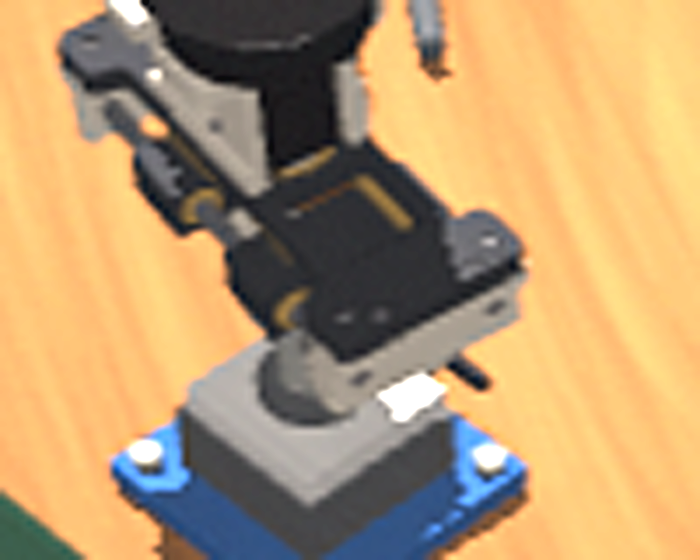

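View pics/d2.png

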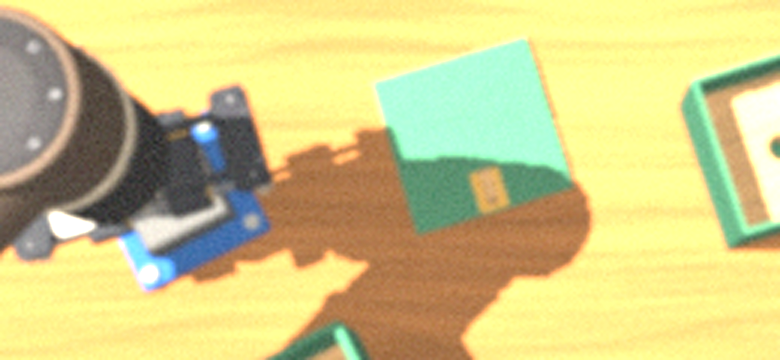

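The collar is seated on the plate. In the top view the lid lies flat on the bench with its tab up. TCP z is 42.1 mm (expected home height 42.4 mm; a collar tilted with the gripper would read about 43.1 mm), and the load holds steady at 20.5 N measured, about 10 N of it on the plate. Handing in.

Run:
```python
from plant import ctrl
print(ctrl.close_job()); o=ctrl.get_obs();print(o["clock"],o["tool_pos"],o["orientation"],o["force"],o["opening"])
```

```text
the job is handed in; nothing more can be done
None
the job is handed in; nothing more can be done
```

I handed the job in at about 37 s of the allowed 66 s. The finial was still gripped and pressed home in the jig. No verdict was reported.

**What I did**
- **Tipping the lid:** I gripped the tab lightly so the far edge stayed on the rim while the tab side came up. The side view fitted a tilt of about 0.2 rad.
- **Lid on the bench:** I lifted the lid off and pressed it flat on the bench. Its sides came out at 134–138 mm at the flat height, and the tab is up.
- **Finial:** I lifted it out of the tin, put the tenon into the bore and pressed the collar down onto the stop plate.

**Last checks**
- **Height:** the reported tool point (TCP) was at 42.1 mm. The expected reading with the collar home is 42.4 mm.
- **Load:** the tool force read about 20.5 N upward. Less the spring and the finial's weight, that leaves about 10 N on the plate, and it was steady.
- **Position and grip:** the tool point was within about 2 mm of the measured bore, with a firm grip at 25.5 mm opening.
- **Surroundings:** I never steered the arm against the hammer, mug or jar, but I did not measure their positions again.

**What disagreed or stayed uncertain**
- **Tool height:** the fingertips sit about 28 mm above the reported tool point. The first grasp of the tab missed because of this; after that I corrected for it.
- **First lift:** the lid came up level at first and had to be let down onto its far edge. The tilt I achieved was judged only from the picture.
- **Gripper tilt:** while pressing, the gripper drifted to −3.4°, from −1.6° when it gripped the finial. A side load of about 8 N remained.
- **Finial upright:** the height reading suggests the collar is flat and the finial upright, but I could not measure its tilt directly.

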